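# Open the sample box onto its lid rest and put the test block in

## Robot

A 7-joint arm with a two-finger parallel gripper is mounted at the origin on a cart in front of the work surface, level with it; the furniture and walls round the work are solid. World frame = base frame: x ahead of the robot, y to its left, z up, the work surface at z = 0. Lengths are in mm, angles in rad, forces in N, time in s.
With the tool pointing down it reaches from about 400 to 875 mm from the base axis. Payload 4.4 kg.
Tool frame: the origin (TCP) lies midway between the tips of the shut fingers; the grasp point (between the pads) lies 19 mm behind it; x points along the fingers, z is the direction in which the jaws open and shut, and the axes are right-handed (so a half turn about x gives the same grasp; the last joint's range is limited). The gripper opens to 85 mm and grips with 20 to 120 N. Pads are 22 mm wide; open, the fingers measure 114 mm over their backs; the gripper's body (76 mm by 85 mm) begins 54 mm behind the grasp point. The pads swing forward as they close: fully open they stand 13 mm farther back than shut.
Start: joints at [-1.416, 0.628, 0.038, 1.517, -0.027, 0.996, -0.02], TCP at [142.331, 634.239, 231.313] pointing down, gripper open.
Joint ranges: [-3.06, 3.06], [-0.37, 2.12], [-1.25, 1.32], [0.18, 2.47], [-1.1, 4.24], [0.23, 1.98], [-2.94, 2.94]. Speed limits (rad/s): [2.57, 2.57, 3.14, 3.14, 3.14, 3.14, 3.14].

## Interface

Orientations are given as [roll, pitch, yaw] about the fixed x, y, z axes, in that order (R = Rz(yaw) Ry(pitch) Rx(roll)).
In Python, from cell import ctrl gives the robot as it stands. The module is installed in compiled form; this text tells all that it offers.
- The arm moves only by the tool servo_tool, never from a script. Its argument "rows" is a list of rows, each an object of numbers: "dx", "dy", "dz": the shift along the tool's x, y, z in units of 750 mm (1.0 is 750 mm); "wx", "wy", "wz": the turn, a rotation vector about the tool's x, y, z in units of 6 degrees (1.0 is 6 degrees); "fingers": the closure, from 0 (fully open) to 1 (shut). In form: [{"dx": .., "dy": .., "dz": .., "wx": .., "wy": .., "wz": .., "fingers": ..}, ...]. A call has 1 to 5 rows; each row shifts and turns the commanded pose from where the row before left it, along the tool's axes as they then stand; what a row does not reach is not made up. A row lasts 1/8 s, in which the tool goes at most 62.5 mm and 10.7 degrees, less where a joint would pass 70% of its speed; a pose out of reach is approached as far as the arm can. A call with a number of a shift or a turn outside -1 to 1 is refused whole. A call with a gripper value outside its range is refused whole. The fingers move at their own pace and stop on an object; the grip force is fixed at half the most. Time passes only in rows, so rows that do not move let the fingers close. It gives the time, the measured TCP pose, the force and the opening at its end, in the units of the state.
- ctrl.read_state(): the state, without advancing time (a new reading comes with each control period).
- ctrl.get_image(name): name is "scene" or "top" or "wrist"; returns the picture (400x640x3 uint8, red, green, blue); there is no depth.
- ctrl.camera_info(name): a dict with "fovy" (degrees; the focal length in pixels is half the picture's height over the tangent of half this angle, whatever the lens; pixels are square), "cx", "cy" (the principal point, pixels), "R" (3x3) and "t" (3): a world point X has camera coordinates R X + t. Camera axes: x right, y down, z forward; pixel columns grow to the right and rows downward; lengths in mm; the calibration is good to about 2 mm. A picture is of the moment at which its call begins: read the wrist's pose just before it. camera_info takes no time and is no camera call; for the wrist camera it gives the pose at the moment of the call.
- ctrl.finish_job(): hands the job in, once; it reports no verdict.
Trained networks look in the newest picture that a camera, given by its name, has taken for a name from the list of things; names that differ only in an ending like _2 or _b are one class to them, and where a whole thing is asked for, a point or a joint stands for the part that bears it (a point fixed in the world has none). Each returns a list of dicts, best first, with "conf" (0 to 1); they miss things now and then, are a little off and sometimes report something else, mostly with a low value. They report only what shows in the picture. A call takes as long as a camera call. They do not tell look-alikes from the thing itself.
- ctrl.search_frame(label, camera): "extent" ([centre column, centre row, width, height] in pixels, round what is visible of it).
- ctrl.silhouettes(label, camera): "region" (400x640 bool, what is visible of it) and "extent" ([centre column, centre row, width, height] in pixels, round what is visible of it).
- ctrl.mark_of(label, camera): "point" ([column, row] in pixels: a listed point, or the origin of a listed thing).
The state is a dict: "clock": time; "qpos": joint angles; "qd": joint speeds; "tau": joint torques, N m; "eef_pos": TCP position; "tool_rot": TCP orientation; "force": force on the tool from outside, world axes, zero at the start; "torque": the same for the moment, N m; "width": finger opening in mm.
Only numpy, scipy, OpenCV 4.12 (cv2) and the standard library are available. Lean on these libraries where they do the work, as an engineer would, in place of code of your own. Each camera call takes 0.05 s, during which the arm holds its last target.

## Task

Swing the lid of the white sample box right open until it meets the rubber pad of the rest behind it, feeling for the contact because the rest is set differently each time, and press it there steadily with about 8 newtons for a second - never so hard that the pad takes 25. Leave the lid resting against the pad, then put the green test block flat on the floor of the box, setting it down rather than dropping it. Leave the blue test block and the caliper where they are.

Things in the scene. Friction and masses are not known exactly. Their poses are not given: they have to be found in the camera images.
- sample_box: White plastic sample box, 128 x 165 mm, 46 mm high with the lid shut, fixed to the table; it carries the lid and the lid rest. Origin: middle of its underside; +x towards its hinge (away from the robot), +y to the left, z up. The lower shell has 4 mm walls up to z = 24 mm. The shut lid reaches from z = 25 to 46 mm and x = -63 to +64 mm.
- lid_hinge (a point): Middle of the hinge axis, which runs along y of the box through x = +64, z = +24 mm of the box. Axes as the box. The hinge is stiff: 0.25 N m of friction, with the lid's weight up to about 3 N at the pull; the lid stays where it is left.
- lid_angle (a joint): Hinge angle of the lid in rad: 0 shut, pi/2 upright, growing as it swings open backwards (to +x of the box); starts between 0 and 0.25.
- sample_box_lid: The hinged white lid of the box, with the black pull on its front edge and a 24 x 34 mm steel striker plate on its top that meets the pad. With the lid shut its origin and axes are those of the box; they turn with it about the hinge.
- lid_pull (a point): Middle of the round cross bar of the pull on the lid's front edge: bar 13 mm thick, 26 mm long along y, standing 22 mm out from the edge on a 10 mm stem; 149 mm from the hinge and 10 mm above it when shut. Axes turn with the lid. Gripped by its two ends from above, it pivots between the fingers along the whole arc.
- rest_foot (a point): Foot of the lid rest, close behind the box: grey bracket 56 x 64 mm, 34 mm high, origin in the middle of its underside. It holds a flat steel arm, 22 mm wide, with a black rubber pad, 22 x 30 mm, 110 mm from the hinge. The lid meets the pad at 1.65 to 1.95 rad, set anew each time and not measured: find it by feel. The pad is soft: 3 N a millimetre.
- box_floor (a point): Middle of the flat floor inside the box, 12 mm above the table; free from x = -59 to +61 and y = -78 to +78 mm round this point (axes as the box).
- green_block: Green round test block, 40 mm across and 16 mm high, loose on the table, to be put into the box. Origin: middle of its underside, z up.
- blue_block: Blue round test block of the same size, loose on the table; stays where it is. Either block may be the nearer one. Origin: middle of its underside.
- caliper: Digital caliper, 70 x 225 x 16 mm, lying along y near the front edge left of the box; stays where it is. Origin: middle of its underside.
There are look-alikes about, which are no part of the job. Of the things like the green_block, leave any that is orange or yellow; of the rest the larger one is meant.

How it is judged (in metres and radians):
On the way, in this order (a step that is already met when the one before it is completed fails the run):
1. the lid is opened and its striker pressed on the rest's pad with more than 3 N for half a second (contact force between sample_box_lid and sample_box above 3 N and value of joint lid_angle above 1.5 rad), for 0.5 s.
2. the green block lies flat on the floor of the box (z of green_block in the frame of sample_box between 0.008 and 0.015 m and x of green_block in the frame of sample_box between -0.06 and 0.06 m and y of green_block in the frame of sample_box between -0.08 and 0.08 m), for 0.1 s.
At the end, for the whole second after the job is handed in: The green block lies flat (within 0.1 rad) and still on the floor of the sample box, inside its walls, and the lid stands open with its striker still touching the rest's pad (more than 0.1 N) (all of step 2 and angle between green_block's own z axis and vertical below 0.1 rad and linear speed of green_block below 0.02 m/s and contact force between sample_box_lid and sample_box above 0.1 N and value of joint lid_angle above 1.5 rad).
It fails at once if the lid is pressed or slammed on the rest's pad with more than 25 N (contact force between sample_box_lid and sample_box above 25 N).
It fails at once if the green block is dropped: falls faster than 0.5 m/s with no finger on it (linear speed of green_block above 0.5 m/s and contact force between the fingers and green_block below 0.01 N).
It fails at once if the blue block is moved by more than 15 mm (distance of blue_block from where it was at the start of the episode above 0.015 m).
It fails at once if the caliper is moved by more than 15 mm (distance of caliper from where it was at the start of the episode above 0.015 m).
It also fails if it takes over 72 s, if anything falls off the work surface, if the arm or the gripper's body presses on something with over 40 N, if the wrist force passes 120 N, or if a joint passes its speed limit or range.

## Working session

There is one attempt and no reset: what is moved stays moved. The work goes in short steps, Python scripts to look and compute and a tool call to move; the robot and the scene stay as the last step left them, time stands still between calls to the robot, and variables do not carry over. Pictures are saved under pics/ and viewed, and the job is handed in when it is done.

Besides the shell and the picture viewer there is one more tool, called after ">>>" by a JSON object that holds its "method" and its "body". servo_tool: Moves the arm, as the interface text tells. Its arguments: {"type":"object","properties":{"rows":{"type":"array"}},"required":["rows"]}

```bash
ls; mkdir -p pics
python3 - <<'E'
from cell import ctrl
import cv2
print(ctrl.read_state())
for n in ("scene","top"):
    im=ctrl.get_image(n); cv2.imwrite(f"pics/{n}0.png",im[:,:,::-1])
    i=ctrl.camera_info(n); print(n,i)
E
```

```text
pics
{'clock': 0.0, 'qpos': array([-1.41580445,  0.62936026,  0.03843284,  1.51836211, -0.02695651,
        0.99627049, -0.02004293]), 'qd': array([ 0.00059598, -0.00156927,  0.00126998,  0.00089055, -0.00021242,
       -0.00098865, -0.00152235]), 'tau': array([-8.91570210e-06, -5.63396502e+01,  1.22627556e+00, -1.93442774e+01,
        1.10446976e-02,  1.05427866e-02, -5.62627331e-07]), 'eef_pos': array([142.19590507, 633.62676863, 230.38164169]), 'tool_rot': array([-3.11157107,  1.56891383, -1.76157837]), 'force': array([ 0.20177769,  0.80400176, -0.18609456]), 'torque': array([-0.0285581 , -0.01295256, -0.03436931]), 'width': 85.41996411374224}
scene {'fovy': 56.17889494930201, 'cx': 322.60630887523274, 'cy': 195.95774079684952, 'R': array([[ 0.55112978, -0.83439387,  0.00654435],
       [-0.5536296 , -0.37152625, -0.74529357],
       [ 0.62429979,  0.40713034, -0.66670433]]), 't': array([-247.04872418,  373.41868091,  529.78310488])}
top {'fovy': 51.38011600556079, 'cx': 315.64089995616945, 'cy': 203.7833870041405, 'R': array([[-0.00614908, -0.9998475 ,  0.01634512],
       [-0.99496929,  0.00448301, -0.10008004],
       [ 0.0999915 , -0.01687829, -0.99484513]]), 't': array([ 29.07987165, 539.77414114, 990.9093361 ])}
```

View pics/scene0.png

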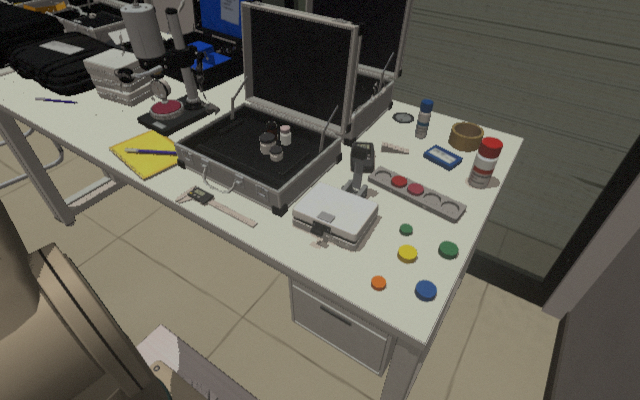

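View pics/top0.png

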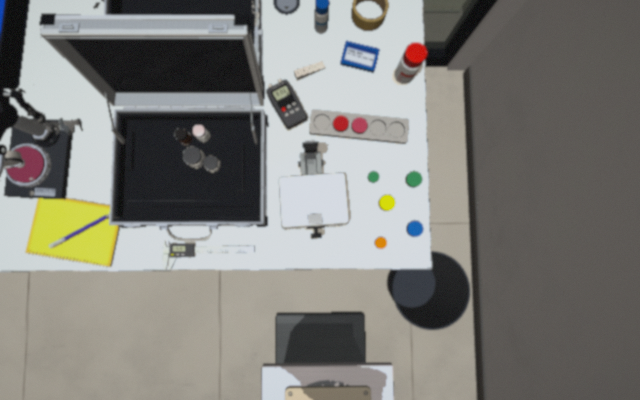

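The scene picture shows the box at (335,210), with its pull at (320,228). In the top picture the box is at (314,200), the pull at (317,231) and the rest at (312,155). The round candidates in the top picture are a small green at (373,176), a larger green at (413,179), yellow (387,202), orange (380,242) and blue (414,228). The larger green one fits the description.

```bash
cat > h.py <<'E'
from cell import ctrl
import numpy as np, cv2
from scipy.spatial.transform import Rotation as Ro
def K(i):
    f=200/np.tan(np.radians(i['fovy']/2)); return f
def ray(i,p):
    f=K(i); d=np.array([(p[0]-i['cx'])/f,(p[1]-i['cy'])/f,1.0])
    R=np.array(i['R']);t=np.array(i['t']); return -R.T@t, R.T@d
def onz(i,p,z):
    o,d=ray(i,p); return o+d*(z-o[2])/d[2]
def proj(i,X):
    c=np.array(i['R'])@np.array(X,float)+i['t']; f=K(i); return np.array([i['cx']+f*c[0]/c[2],i['cy']+f*c[1]/c[2]])
def tri(obs):
    A=np.zeros((3,3));b=np.zeros(3)
    for i,p in obs:
        o,d=ray(i,p);d=d/np.linalg.norm(d);P=np.eye(3)-np.outer(d,d);A+=P;b+=P@o
    X=np.linalg.solve(A,b); return X,[np.round(proj(i,X)-p,1) for i,p in obs]
def rotm(s): 
    return Ro.from_euler('xyz',s['tool_rot']).as_matrix()
E
python3 - <<'E'
from h import *
I={n:ctrl.camera_info(n) for n in("top","scene")}
for l in ["sample_box","lid_hinge","sample_box_lid","lid_pull","rest_foot","box_floor","green_block","blue_block","caliper"]:
    best={}
    for n in("top","scene"):
        r=ctrl.mark_of(l,n); print(l,n,[(np.round(x['point'],1).tolist(),round(x['conf'],2)) for x in r[:4]])
        if r: best[n]=r[0]['point']
    if len(best)==2:
        print('   tri',tri([(I[n],best[n]) for n in best]))
E
python3 - <<'E'
import cv2
a=cv2.imread('pics/top0.png')[120:250,260:440]
cv2.imwrite('pics/crop_top0.png',cv2.resize(a,None,fx=4.4,fy=4.4,interpolation=cv2.INTER_CUBIC))
a=cv2.imread('pics/scene0.png')[130:310,280:480]
cv2.imwrite('pics/crop_scene0.png',cv2.resize(a,None,fx=3.3,fy=3.3,interpolation=cv2.INTER_CUBIC))
E
```

```text
sample_box top [([312.2, 202.6], 0.88)]
sample_box scene [([338.9, 224.7], 0.64)]
   tri (array([550.81554488,  28.79515998, -14.95861055]), [array([ 2.1, -1.4]), array([-2.7,  0.1])])
lid_hinge top [([310.1, 176.7], 0.66)]
lid_hinge scene [([351.6, 196.3], 0.66), ([447.3, 250.3], 0.36)]
   tri (array([610.79107776,  32.92817445,  29.33753281]), [array([ 2.6, -1.7]), array([-3.2,  0.1])])
sample_box_lid top [([313.5, 205.1], 0.74)]
sample_box_lid scene [([331.0, 221.5], 0.94)]
   tri (array([537.54821416,  32.96170693,   5.4330747 ]), [array([-0.7,  0.5]), array([ 0.9, -0.1])])
lid_pull top [([316.3, 234.5], 0.8)]
lid_pull scene [([314.4, 233.0], 0.87)]
   tri (array([462.88182214,  27.58627404,  36.84635552]), [array([-1. ,  0.7]), array([ 1.4, -0.1])])
rest_foot top [([311.4, 166.7], 0.94)]
rest_foot scene [([346.9, 201.4], 0.79)]
   tri (array([634.97833971,  41.42886564,  -9.02746374]), [array([-2.2,  1.5]), array([ 2.7, -0.2])])
box_floor top []
box_floor scene [([331.9, 219.8], 0.8)]
green_block top [([387.3, 202.9], 0.7), ([409.1, 178.2], 0.62), ([369.5, 175.3], 0.53), ([380.7, 240.8], 0.48)]
green_block scene [([448.4, 254.6], 0.86), ([379.6, 282.8], 0.61), ([404.6, 232.2], 0.6), ([407.0, 257.3], 0.52)]
   tri (array([ 555.81212169, -191.14810175,   22.49243736]), [array([16.2, -5.7]), array([-21.2,  -1.3])])
blue_block top [([316.4, 236.2], 0.71), ([410.7, 229.1], 0.52)]
blue_block scene [([424.6, 290.0], 0.86)]
   tri (array([481.9583441 , -96.18390184, -26.20934236]), [array([46.7, -8.1]), array([-56.3, -19.1])])
caliper top [([209.0, 253.4], 0.97)]
caliper scene [([217.5, 212.6], 0.73)]
   tri (array([421.01103215, 292.39625612, -12.28752507]), [array([ 0.3, -0.3]), array([-0.4,  0. ])])
```

View pics/crop_top0.png

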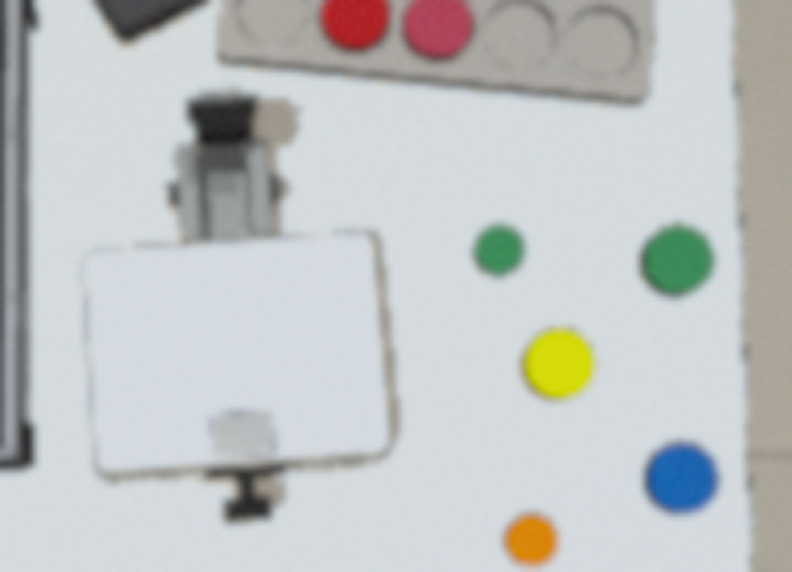

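View pics/crop_scene0.png

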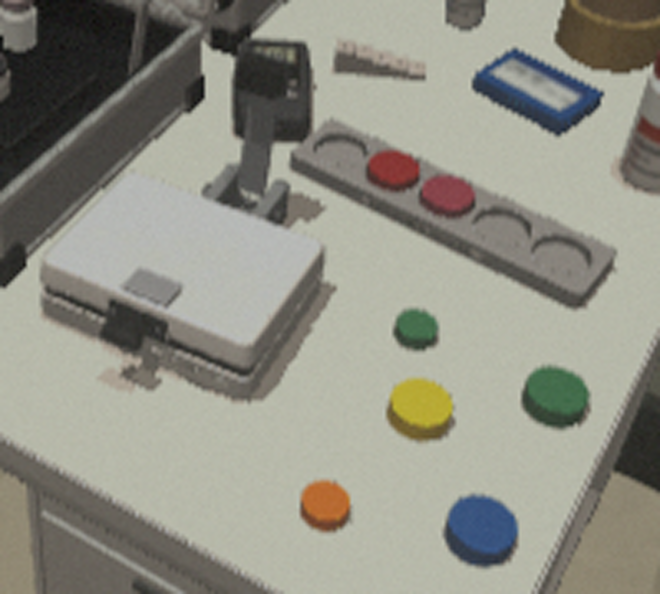

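```bash
cat > fit.py <<'E'
from h import *
from scipy.optimize import least_squares
I={n:ctrl.camera_info(n) for n in("top","scene")}
T=lambda p:np.array(p)/4.4+[260,120]
S=lambda p:np.array(p)/3.3+[280,130]
def lidpt(q,p):
    x,y,yaw,th=q; c,s=np.cos(th),np.sin(th)
    dx,dz=p[0]-64,p[2]-24
    X=64+c*dx+s*dz; Z=24-s*dx+c*dz
    return np.array([x+np.cos(yaw)*X-np.sin(yaw)*p[1], y+np.sin(yaw)*X+np.cos(yaw)*p[1],Z])
pull=(-85,0,34)
obs=[("top",T((88,250)),(64,82.5,46)),("top",T((378,233)),(64,-82.5,46)),("top",T((393,456)),(-63,-82.5,46)),("top",T((98,477)),(-63,82.5,46)),("top",T((247,506)),pull),("top",T((243,434)),None),
("scene",S((43,262)),(-63,82.5,46)),("scene",S((132,178)),(64,82.5,46)),("scene",S((323,248)),(64,-82.5,46)),("scene",S((238,363)),(-63,-82.5,46))]
obs=[o for o in obs if o[2]]
def f(q): return np.concatenate([proj(I[n],lidpt(q,p))-u for n,u,p in obs])
if __name__=="__main__":
    r=least_squares(f,[545,30,0,.1]); print(np.round(r.x,3),np.round(r.fun.reshape(-1,2),1).tolist())
    q=r.x; print('hinge',lidpt(q,(64,0,24)),'pull',lidpt(q,pull))
    g=tri([(I['top'],T((677,260))),(I['scene'],S((556,396)))]); print('green',g, 'top z16',onz(I['top'],T((677,260)),14),onz(I['scene'],S((557,392)),16))
    for nm,a,b in (('blue',(681,477),(482,527)),('yellow',(559,363),(421,405)),('orange',(531,539),(326,503)),('sm',(499,250),(417,327))):
        print(nm,onz(I['top'],T(a),14),onz(I['scene'],S(b),14))
E
python3 fit.py
```

```text
[5.45234e+02 2.94270e+01 3.70000e-02 3.00000e-03] [[-0.9, -1.0], [1.4, 0.2], [0.7, 1.8], [-1.3, 0.0], [-0.3, 1.3], [-3.3, 1.1], [-0.6, -3.8], [2.6, -1.0], [2.7, -0.5]]
hinge [609.18939684  31.81404013  24.        ] pull [460.32862369  26.25855609  34.51697738]
green (array([ 603.75828516, -222.98001811,    6.60158162]), [array([ 0.3, -0.1]), array([-0.4,  0. ])]) top z16 [ 602.23720904 -220.34745595   14.        ] [ 599.01141099 -223.91717434   16.        ]
blue [ 478.87760186 -218.91789856   14.        ] [ 476.10679734 -222.12058244   14.        ]
yellow [ 543.61960186 -151.62623498   14.        ] [ 541.58271576 -154.47157937   14.        ]
orange [ 444.68021008 -133.59469272   14.        ] [ 440.21652942 -138.00250516   14.        ]
sm [ 608.34134113 -118.93082109   14.        ] [ 603.66920138 -124.07588568   14.        ]
```

```bash
cat >> h.py <<'E'
def plan(target,yawz,n,tilt=None):
    """plan n equal rows from current measured pose to target; tool x down, tool z horizontal at angle yawz"""
    s=ctrl.read_state(); R=rotm(s); p=s['eef_pos']
    z=np.array([np.cos(yawz),np.sin(yawz),0]); x=np.array([0,0,-1.]); Rt=np.stack([x,np.cross(z,x),z],1)
    w=(Ro.from_matrix(R.T@Rt)).as_rotvec(); dw=w/n
    out=[]
    P=p.copy();Rc=R.copy()
    for k in range(n):
        d=Rc.T@((np.array(target)-P)/(n-k)); P=P+Rc@d; Rc=Rc@Ro.from_rotvec(dw).as_matrix()
        out.append(np.round(np.r_[d/750,np.degrees(dw)/6],4).tolist())
    print('pos',np.round(p,1),'R',np.round(R,3).tolist(),'t',s['clock'],'w',np.round(s['width'],1),'F',np.round(s['force'],1)); print('tot mm',np.round(Rt.T@(np.array(target)-p),1),'deg',np.round(np.degrees(w),1))
    for o in out: print(o)
E
python3 - <<'E'
from h import *
for a in (np.pi/2+.037,-np.pi/2+.037): plan([430,26,200],a,15)
E
```

```text
pos [142.3 634.2 231.3] R [[-0.0, -0.976, 0.219], [-0.0, 0.219, 0.976], [-1.0, 0.0, -0.0]] t 1.0 w 85.7 F [ 0.2  0.1 -0.4]
tot mm [  31.3 -265.  -618.5] deg [-14.8  -0.   -0. ]
[0.0028, -0.0368, -0.0472, -0.1641, -0.0, -0.0]
[0.0028, -0.036, -0.0478, -0.1641, -0.0, -0.0]
[0.0028, -0.0351, -0.0484, -0.1641, -0.0, -0.0]
[0.0028, -0.0343, -0.049, -0.1641, -0.0, -0.0]
[0.0028, -0.0335, -0.0496, -0.1641, -0.0, -0.0]
[0.0028, -0.0326, -0.0501, -0.1641, -0.0, -0.0]
[0.0028, -0.0317, -0.0507, -0.1641, -0.0, -0.0]
[0.0028, -0.0309, -0.0512, -0.1641, -0.0, -0.0]
[0.0028, -0.03, -0.0517, -0.1641, -0.0, -0.0]
[0.0028, -0.0291, -0.0523, -0.1641, -0.0, -0.0]
[0.0028, -0.0282, -0.0527, -0.1641, -0.0, -0.0]
[0.0028, -0.0273, -0.0532, -0.1641, -0.0, -0.0]
[0.0028, -0.0264, -0.0537, -0.1641, -0.0, -0.0]
[0.0028, -0.0254, -0.0541, -0.1641, -0.0, -0.0]
[0.0028, -0.0245, -0.0546, -0.1641, -0.0, -0.0]
pos [142.3 634.2 231.3] R [[-0.0, -0.976, 0.219], [-0.0, 0.219, 0.976], [-1.0, 0.0, -0.0]] t 1.0 w 85.7 F [ 0.2  0.1 -0.4]
tot mm [ 31.3 265.  618.5] deg [165.2  -0.    0. ]
[0.0028, -0.0368, -0.0472, 1.8359, -0.0, 0.0]
[0.0028, -0.0451, -0.0393, 1.8359, -0.0, 0.0]
[0.0028, -0.0518, -0.0299, 1.8359, -0.0, 0.0]
[0.0028, -0.0566, -0.0195, 1.8359, -0.0, 0.0]
[0.0028, -0.0592, -0.0083, 1.8359, -0.0, 0.0]
[0.0028, -0.0597, 0.0032, 1.8359, -0.0, 0.0]
[0.0028, -0.058, 0.0145, 1.8359, -0.0, 0.0]
[0.0028, -0.0542, 0.0253, 1.8359, -0.0, 0.0]
[0.0028, -0.0483, 0.0352, 1.8359, -0.0, 0.0]
[0.0028, -0.0407, 0.0438, 1.8359, -0.0, 0.0]
[0.0028, -0.0316, 0.0508, 1.8359, -0.0, 0.0]
[0.0028, -0.0213, 0.0559, 1.8359, -0.0, 0.0]
[0.0028, -0.0102, 0.0589, 1.8359, -0.0, 0.0]
[0.0028, 0.0012, 0.0598, 1.8359, -0.0, 0.0]
[0.0028, 0.0126, 0.0585, 1.8359, -0.0, 0.0]
```

>>> {"method": "servo_tool", "body": {"rows": [{"dx": 0.003, "dy": -0.036, "dz": -0.048, "wx": -0.16, "fingers": 0}, {"dx": 0.003, "dy": -0.036, "dz": -0.048, "wx": -0.16, "fingers": 0}, {"dx": 0.003, "dy": -0.035, "dz": -0.048, "wx": -0.16, "fingers": 0}, {"dx": 0.003, "dy": -0.034, "dz": -0.049, "wx": -0.16, "fingers": 0}, {"dx": 0.003, "dy": -0.033, "dz": -0.05, "wx": -0.16, "fingers": 0}]}}

```text
schema error: expected keys dx, dy, dz, wx, wy, wz, fingers
```

>>> {"method": "servo_tool", "body": {"rows": [{"dx": 0.003, "dy": -0.033, "dz": -0.05, "wx": -0.16, "fingers": 0}, {"dx": 0.003, "dy": -0.032, "dz": -0.051, "wx": -0.16, "fingers": 0}, {"dx": 0.003, "dy": -0.031, "dz": -0.051, "wx": -0.16, "fingers": 0}, {"dx": 0.003, "dy": -0.03, "dz": -0.052, "wx": -0.16, "fingers": 0}, {"dx": 0.003, "dy": -0.029, "dz": -0.052, "wx": -0.16, "fingers": 0}]}}

```text
schema error: expected keys dx, dy, dz, wx, wy, wz, fingers
```

Run:
```python
from h import *
plan([430,26,200],np.pi/2+.037,5)
print(ctrl.read_state()['qpos'])
```

```text
pos [142.3 634.2 231.3] R [[-0.0, -0.976, 0.219], [-0.0, 0.219, 0.976], [-1.0, 0.0, -0.0]] t 1.0 w 85.7 F [ 0.2  0.1 -0.4]
tot mm [  31.3 -265.  -618.5] deg [-14.8  -0.   -0. ]
[0.0083, -0.1104, -0.1415, -0.4924, -0.0, -0.0]
[0.0083, -0.1029, -0.147, -0.4924, -0.0, -0.0]
[0.0083, -0.0952, -0.1521, -0.4924, -0.0, -0.0]
[0.0083, -0.0873, -0.1568, -0.4924, -0.0, -0.0]
[0.0083, -0.0791, -0.1611, -0.4924, -0.0, -0.0]
[-1.41580275  0.62842943  0.03851765  1.51741076 -0.0269976   0.99629753
 -0.01999345]
```

All keys are required, so I'm sending the moves again.

>>> {"method": "servo_tool", "body": {"rows": [{"dx": 0.003, "dy": -0.036, "dz": -0.048, "wx": -0.16, "wy": 0, "wz": 0, "fingers": 0}, {"dx": 0.003, "dy": -0.036, "dz": -0.048, "wx": -0.16, "wy": 0, "wz": 0, "fingers": 0}, {"dx": 0.003, "dy": -0.035, "dz": -0.048, "wx": -0.16, "wy": 0, "wz": 0, "fingers": 0}, {"dx": 0.003, "dy": -0.034, "dz": -0.049, "wx": -0.16, "wy": 0, "wz": 0, "fingers": 0}, {"dx": 0.003, "dy": -0.033, "dz": -0.05, "wx": -0.16, "wy": 0, "wz": 0, "fingers": 0}]}}

```text
clock: 1.62
eef_pos: [237.3, 429.7, 220.2]
tool_rot: [-0.52, 1.57, 0.915]
force: [0.9, 1.3, 0.4]
width: 85.4
```

>>> {"method": "servo_tool", "body": {"rows": [{"dx": 0.003, "dy": -0.033, "dz": -0.05, "wx": -0.16, "wy": 0, "wz": 0, "fingers": 0}, {"dx": 0.003, "dy": -0.032, "dz": -0.051, "wx": -0.16, "wy": 0, "wz": 0, "fingers": 0}, {"dx": 0.003, "dy": -0.031, "dz": -0.051, "wx": -0.16, "wy": 0, "wz": 0, "fingers": 0}, {"dx": 0.003, "dy": -0.03, "dz": -0.052, "wx": -0.16, "wy": 0, "wz": 0, "fingers": 0}, {"dx": 0.003, "dy": -0.029, "dz": -0.052, "wx": -0.16, "wy": 0, "wz": 0, "fingers": 0}]}}

```text
clock: 2.25
eef_pos: [333.2, 226.7, 209.1]
tool_rot: [-0.876, 1.57, 0.643]
force: [0.5, 0.8, -0.4]
width: 85.3
```

Run:
```python
from h import *
plan([430,26,200],np.pi/2+.037,5)
print(ctrl.read_state()['qpos'])
```

```text
pos [333.2 226.7 209.1] R [[0.001, -0.999, 0.053], [0.001, 0.053, 0.999], [-1.0, -0.001, 0.001]] t 2.25 w 85.3 F [ 0.5  0.8 -0.4]
tot mm [   9.1  -89.3 -204.1] deg [-5.1  0.   0.1]
[0.0024, -0.0286, -0.0521, -0.171, 0.0013, 0.0017]
[0.0024, -0.0277, -0.0526, -0.171, 0.0013, 0.0017]
[0.0024, -0.0267, -0.0531, -0.171, 0.0013, 0.0017]
[0.0024, -0.0258, -0.0535, -0.171, 0.0013, 0.0017]
[0.0024, -0.0248, -0.054, -0.171, 0.0013, 0.0017]
[-0.68063106  0.31939635  0.01753345  2.18956483 -0.00928312  0.63155929
  0.861771  ]
```

>>> {"method": "servo_tool", "body": {"rows": [{"dx": 0.002, "dy": -0.029, "dz": -0.052, "wx": -0.17, "wy": 0, "wz": 0, "fingers": 0}, {"dx": 0.002, "dy": -0.028, "dz": -0.053, "wx": -0.17, "wy": 0, "wz": 0, "fingers": 0}, {"dx": 0.002, "dy": -0.027, "dz": -0.053, "wx": -0.17, "wy": 0, "wz": 0, "fingers": 0}, {"dx": 0.002, "dy": -0.026, "dz": -0.053, "wx": -0.17, "wy": 0, "wz": 0, "fingers": 0}, {"dx": 0.002, "dy": -0.025, "dz": -0.054, "wx": -0.17, "wy": 0, "wz": 0, "fingers": 0}]}}

```text
clock: 2.88
eef_pos: [431.1, 25.9, 201.6]
tool_rot: [-1.337, 1.57, 0.27]
force: [1.6, 0.7, -0.1]
width: 85.3
```

>>> {"method": "servo_tool", "body": {"rows": [{"dx": 0, "dy": 0, "dz": 0, "wx": 0, "wy": 0, "wz": 0, "fingers": 0}]}}

```text
clock: 3.0
eef_pos: [431.7, 23.8, 201.4]
tool_rot: [-2.241, 1.569, -0.642]
force: [-0.5, 0.8, 0.5]
width: 85.4
```

Run:
```python
from h import *
plan([460,26,90],np.pi/2+.037,3)
i=ctrl.camera_info('wrist'); print(i)
cv2.imwrite('pics/w1.png',ctrl.get_image('wrist')[:,:,::-1])
for l in('lid_pull','lid_hinge','sample_box_lid'):
    r=ctrl.mark_of(l,'wrist'); print(l,[(np.round(x['point'],1).tolist(),round(x['conf'],2)) for x in r[:3]])
print(proj(i,[460,26,35]))
```

```text
pos [431.7  23.8 201.4] R [[0.002, -1.0, -0.029], [-0.001, -0.029, 1.0], [-1.0, -0.002, -0.001]] t 3.0 w 85.4 F [-0.5  0.8  0.5]
tot mm [111.4 -28.4   1.1] deg [-0.5 -0.1  0.1]
[0.0495, -0.0125, 0.0007, -0.0257, -0.0038, 0.0048]
[0.0495, -0.0126, 0.0006, -0.0257, -0.0038, 0.0048]
[0.0495, -0.0126, 0.0006, -0.0257, -0.0038, 0.0048]
{'fovy': 61.27148464742357, 'cx': 311.7061374378371, 'cy': 200.4309635536543, 'R': array([[-0.02885305,  0.99958168, -0.00199162],
       [ 0.94967835,  0.02803417,  0.31196974],
       [ 0.31189507,  0.00710988, -0.95008995]]), 't': array([ -11.35954761, -442.48161685,  217.19285002])}
lid_pull [([319.0, 210.9], 0.87)]
lid_hinge [([317.8, 327.9], 0.61)]
sample_box_lid [([312.9, 270.7], 0.94)]
[313.03331593 206.63484151]
```

View pics/w1.png

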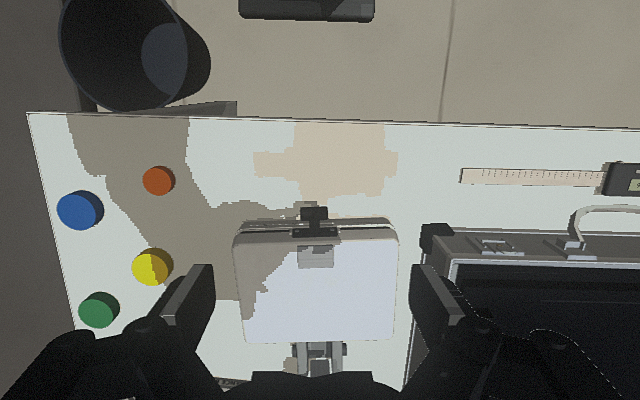

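Run:
```python
import cv2
a=cv2.imread('pics/w1.png')[190:390,210:430]
cv2.imwrite('pics/w1c.png',cv2.resize(a,None,fx=3,fy=3,interpolation=cv2.INTER_CUBIC))
```

```text
(no output)
```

View pics/w1c.png

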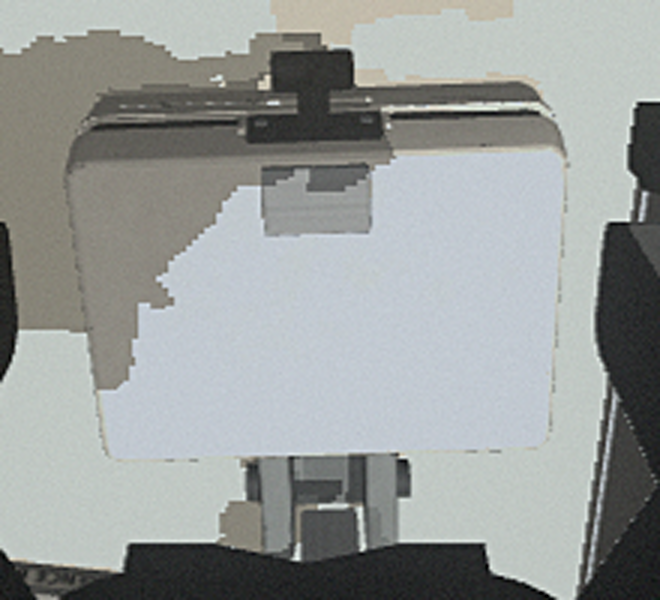

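```bash
cat > fit2.py <<'E'
from fit import *
I['wrist']={'fovy': 61.27148464742357, 'cx': 311.7061374378371, 'cy': 200.4309635536543, 'R': np.array([[-0.02885305,  0.99958168, -0.00199162],[ 0.94967835,  0.02803417,  0.31196974],[ 0.31189507,  0.00710988, -0.95008995]]), 't': np.array([ -11.35954761, -442.48161685,  217.19285002])}
W=lambda p:np.array(p)/3+[210,190]
ow=[("wrist",W((313,70)),pull),("wrist",W((75,160)),(-63,-82.5,46)),("wrist",W((566,150)),(-63,82.5,46)),("wrist",W((551,449)),(64,82.5,46)),("wrist",W((105,460)),(64,-82.5,46))]
def run(ob,nm):
    def f(q): return np.concatenate([proj(I[n],lidpt(q,p))-u for n,u,p in ob])
    r=least_squares(f,[545,30,0,.1],loss='soft_l1'); print(nm,np.round(r.x,3),np.round(r.fun.reshape(-1,2),1).tolist()); q=r.x
    print('hinge',lidpt(q,(64,0,24)),'pull',lidpt(q,pull))
run(ow,'wrist');run(ow+obs[:5],'w+top');run(ow+obs,'all')
E
python3 fit2.py
```

```text
wrist [5.45285e+02 3.22590e+01 5.80000e-02 9.90000e-02] [[0.2, 0.4], [-8.4, -0.3], [5.8, -1.6], [1.1, 1.2], [-3.0, 1.0]]
hinge [609.17624027  35.98088028  24.        ] pull [462.14879096  27.41539271  48.70954415]
w+top [5.4433e+02 3.1669e+01 5.7000e-02 1.1000e-01] [[-0.3, 0.2], [-9.4, -0.4], [5.7, -1.5], [0.6, 0.7], [-3.7, 0.3], [-2.3, -0.9], [-0.2, -1.1], [0.7, -0.1], [-2.1, -0.5], [-0.4, 0.7]]
hinge [608.22540975  35.319651    24.        ] pull [461.46432481  26.93521266  50.30370965]
all [5.45731e+02 3.14580e+01 5.50000e-02 7.80000e-02] [[-0.4, -0.9], [-8.5, -2.1], [4.4, -2.8], [0.1, 1.4], [-4.0, 0.7], [-2.2, -1.2], [0.0, -1.3], [0.6, -0.0], [-2.0, -0.6], [-0.5, 0.5], [-3.6, -2.3], [-1.5, -4.3], [2.0, -2.3], [3.5, -4.9]]
hinge [609.63569087  34.9470661   24.        ] pull [462.08686951  26.89123391  45.57426441]
```

Run:
```python
from h import *
plan([462,27,110],np.pi/2+.056,3)
```

```text
pos [429.7  28.4 201.4] R [[-0.0, -0.999, -0.038], [0.001, -0.038, 0.999], [-1.0, 0.0, 0.001]] t 3.2 w 85.5 F [ 0.5 -0.9  0.1]
tot mm [ 91.4 -32.1  -3.2] deg [-1.1  0.  -0. ]
[0.0406, -0.0143, -0.0012, -0.0586, 0.0019, -0.0009]
[0.0406, -0.0143, -0.0012, -0.0586, 0.0019, -0.0009]
[0.0406, -0.0143, -0.0013, -0.0586, 0.0019, -0.0009]
```

>>> {"method": "servo_tool", "body": {"rows": [{"dx": 0.04, "dy": -0.0145, "dz": -0.0012, "wx": -0.06, "wy": 0, "wz": 0, "fingers": 0}, {"dx": 0.04, "dy": -0.0145, "dz": -0.0012, "wx": -0.06, "wy": 0, "wz": 0, "fingers": 0}, {"dx": 0.04, "dy": -0.0145, "dz": -0.0012, "wx": -0.06, "wy": 0, "wz": 0, "fingers": 0}, {"dx": 0, "dy": 0, "dz": 0, "wx": 0, "wy": 0, "wz": 0, "fingers": 0}, {"dx": 0, "dy": 0, "dz": 0, "wx": 0, "wy": 0, "wz": 0, "fingers": 0}]}}

```text
clock: 3.82
eef_pos: [462.5, 26.7, 112.0]
tool_rot: [0.204, 1.571, 1.83]
force: [0.1, 1.4, -0.2]
width: 85.6
```

Run:
```python
from h import *
plan([462,27,27],np.pi/2+.056,3)
i=ctrl.camera_info('wrist')
cv2.imwrite('pics/w2.png',ctrl.get_image('wrist')[:,:,::-1])
for l in('lid_pull',):
    r=ctrl.mark_of(l,'wrist'); print(l,[(np.round(x['point'],1).tolist(),round(x['conf'],2)) for x in r[:3]])
print([proj(i,[462,27,z]) for z in (35,40,45,50)])
p=r[0]['point']
for z in (35,45,50):print(onz(i,p,z))
```

```text
pos [462.5  26.7 112. ] R [[-0.0, -0.998, -0.056], [0.0, -0.056, 0.998], [-1.0, 0.0, 0.0]] t 3.825 w 85.6 F [ 0.1  1.4 -0.2]
tot mm [85.   0.5  0.4] deg [-0.  0. -0.]
[0.0378, 0.0002, 0.0002, -0.0003, 0.0008, -0.0002]
[0.0378, 0.0002, 0.0002, -0.0003, 0.0008, -0.0002]
[0.0378, 0.0002, 0.0002, -0.0003, 0.0008, -0.0002]
lid_pull [([310.0, 213.9], 0.77)]
[array([311.67521916, 209.94183221]), array([311.67073132, 212.42970984]), array([311.66605315, 215.02309915]), array([311.66117229, 217.72885773])]
[464.97959888  26.00125953  35.        ]
[461.26862252  25.8528063   45.        ]
[459.41313434  25.77857968  50.        ]
```

View pics/w2.png

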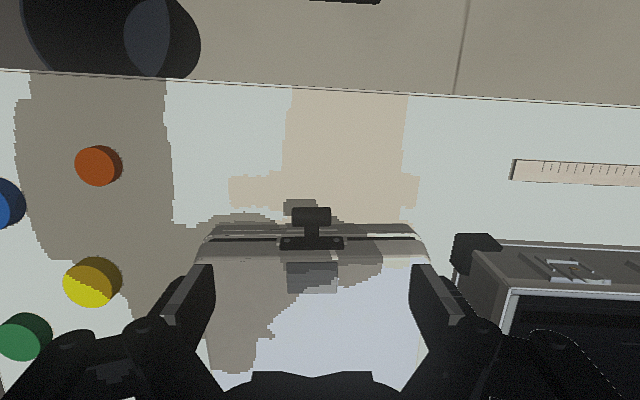

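Run:
```python
from fit2 import *
i2=ctrl.camera_info('wrist')
print(tri([(I['wrist'],(314.3,213.3)),(i2,(311.5,217)),(I['top'],T((247,506)))]))
for z in (40,45,50,55): print(z, onz(I['wrist'],(314.3,213.3),z),onz(i2,(311.5,217),z),onz(I['top'],T((247,506)),z))
a=cv2.imread('pics/w2.png')[190:260,250:380]
cv2.imwrite('pics/w2c.png',cv2.resize(a,None,fx=6,fy=6,interpolation=cv2.INTER_CUBIC))
```

```text
wrist [5.45285e+02 3.22590e+01 5.80000e-02 9.90000e-02] [[0.2, 0.4], [-8.4, -0.3], [5.8, -1.6], [1.1, 1.2], [-3.0, 1.0]]
hinge [609.17624027  35.98088028  24.        ] pull [462.14879096  27.41539271  48.70954415]
w+top [5.4433e+02 3.1669e+01 5.7000e-02 1.1000e-01] [[-0.3, 0.2], [-9.4, -0.4], [5.7, -1.5], [0.6, 0.7], [-3.7, 0.3], [-2.3, -0.9], [-0.2, -1.1], [0.7, -0.1], [-2.1, -0.5], [-0.4, 0.7]]
hinge [608.22540975  35.319651    24.        ] pull [461.46432481  26.93521266  50.30370965]
all [5.45731e+02 3.14580e+01 5.50000e-02 7.80000e-02] [[-0.4, -0.9], [-8.5, -2.1], [4.4, -2.8], [0.1, 1.4], [-4.0, 0.7], [-2.2, -1.2], [0.0, -1.3], [0.6, -0.0], [-2.0, -0.6], [-0.5, 0.5], [-3.6, -2.3], [-1.5, -4.3], [2.0, -2.3], [3.5, -4.9]]
hinge [609.63569087  34.9470661   24.        ] pull [462.08686951  26.89123391  45.57426441]
(array([463.09778107,  26.56465114,  46.68375136]), [array([-0.7,  0.6]), array([-0.1, -0.7]), array([-0.3,  0. ])])
40 [464.99803613  27.35908111  40.        ] [466.14254143  26.76297084  40.        ] [463.357054    25.70021193  40.        ]
45 [463.14418075  27.27458069  45.        ] [464.22675794  26.66300142  45.        ] [463.23096133  25.78867108  45.        ]
50 [461.29032538  27.19008026  50.        ] [462.31097444  26.56303201  50.        ] [463.10486866  25.87713024  50.        ]
55 [459.43647     27.10557984  55.        ] [460.39519094  26.46306259  55.        ] [462.97877598  25.96558939  55.        ]
```

View pics/w2c.png

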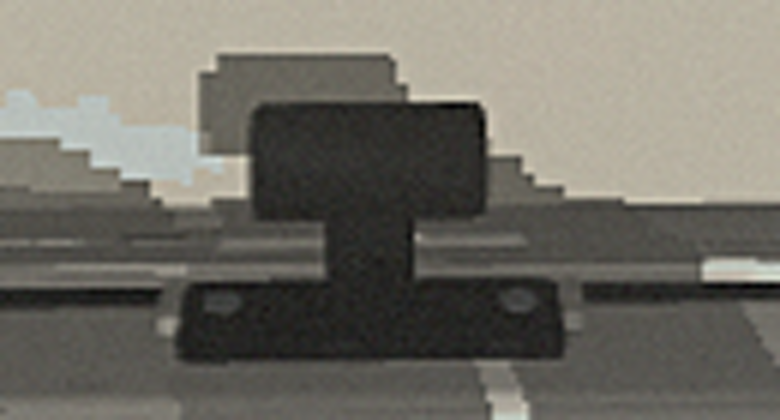

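The crop shows the bar of the pull centred at (311,217), upright and squarely between the fingers. Triangulation puts it at (463, 27, 47). I'll descend and grip.

>>> {"method": "servo_tool", "body": {"rows": [{"dx": 0.038, "dy": -0.0005, "dz": 0, "wx": 0, "wy": 0, "wz": 0, "fingers": 0}, {"dx": 0.038, "dy": 0, "dz": 0, "wx": 0, "wy": 0, "wz": 0, "fingers": 0}, {"dx": 0.036, "dy": 0, "dz": 0, "wx": 0, "wy": 0, "wz": 0, "fingers": 0}, {"dx": 0, "dy": 0, "dz": 0, "wx": 0, "wy": 0, "wz": 0, "fingers": 0.3}, {"dx": 0, "dy": 0, "dz": 0, "wx": 0, "wy": 0, "wz": 0, "fingers": 0.5}]}}

```text
clock: 4.55
eef_pos: [464.9, 26.0, 29.1]
tool_rot: [-1.492, 1.569, 0.133]
force: [0.8, 0.2, 0.1]
width: 51.6
```

>>> {"method": "servo_tool", "body": {"rows": [{"dx": 0, "dy": 0, "dz": 0, "wx": 0, "wy": 0, "wz": 0, "fingers": 0.8}, {"dx": 0, "dy": 0, "dz": 0, "wx": 0, "wy": 0, "wz": 0, "fingers": 0.9}, {"dx": 0, "dy": 0, "dz": 0, "wx": 0, "wy": 0, "wz": 0, "fingers": 0.9}, {"dx": 0, "dy": 0, "dz": 0, "wx": 0, "wy": 0, "wz": 0, "fingers": 0.9}]}}

```text
clock: 5.05
eef_pos: [464.5, 26.3, 28.2]
tool_rot: [-0.765, 1.57, 0.861]
force: [-0.1, 1.0, 0.2]
width: 24.5
```

Run:
```python
from h import *
plan([462,27,27],np.pi/2+.056,1)
cv2.imwrite('pics/w3.png',ctrl.get_image('wrist')[:,:,::-1])
```

```text
pos [464.5  26.3  28.2] R [[0.0, -0.998, -0.055], [0.0, -0.055, 0.998], [-1.0, -0.0, 0.0]] t 5.05 w 24.5 F [-0.1  1.   0.2]
tot mm [1.2 2.5 0.8] deg [-0.1  0.   0. ]
[0.0016, 0.0033, 0.0011, -0.0103, 0.0039, 0.0038]
```

View pics/w3.png

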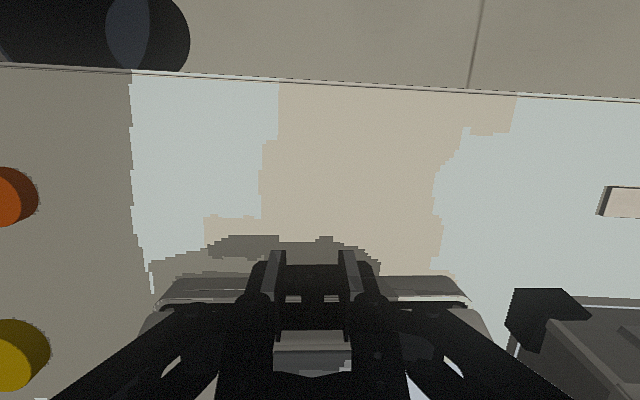

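Run:
```python
import numpy as np
r=149.3
def tab(ph):
    for a,b in zip(ph[:-1],ph[1:]):
        print(f"{a:.3f}->{b:.3f} dx {-(r*np.sin(b)-r*np.sin(a))/750:.4f} dy {-(-r*np.cos(b)+r*np.cos(a))/750:.4f}")
tab(np.r_[0.155,np.arange(.2,1.71,.08)])
```

```text
0.155->0.200 dx -0.0088 dy -0.0016
0.200->0.280 dx -0.0155 dy -0.0038
0.280->0.360 dx -0.0151 dy -0.0050
0.360->0.440 dx -0.0147 dy -0.0062
0.440->0.520 dx -0.0141 dy -0.0074
0.520->0.600 dx -0.0135 dy -0.0085
0.600->0.680 dx -0.0128 dy -0.0095
0.680->0.760 dx -0.0120 dy -0.0105
0.760->0.840 dx -0.0111 dy -0.0114
0.840->0.920 dx -0.0101 dy -0.0123
0.920->1.000 dx -0.0091 dy -0.0130
1.000->1.080 dx -0.0081 dy -0.0137
1.080->1.160 dx -0.0069 dy -0.0143
1.160->1.240 dx -0.0058 dy -0.0148
1.240->1.320 dx -0.0046 dy -0.0153
1.320->1.400 dx -0.0033 dy -0.0156
1.400->1.480 dx -0.0021 dy -0.0158
1.480->1.560 dx -0.0008 dy -0.0159
1.560->1.640 dx 0.0005 dy -0.0159
```

>>> {"method": "servo_tool", "body": {"rows": [{"dx": -0.0088, "dy": -0.0016, "dz": 0, "wx": 0, "wy": 0, "wz": 0, "fingers": 0.9}, {"dx": -0.0155, "dy": -0.0038, "dz": 0, "wx": 0, "wy": 0, "wz": 0, "fingers": 0.9}, {"dx": -0.0151, "dy": -0.005, "dz": 0, "wx": 0, "wy": 0, "wz": 0, "fingers": 0.9}, {"dx": -0.0147, "dy": -0.0062, "dz": 0, "wx": 0, "wy": 0, "wz": 0, "fingers": 0.9}]}}

```text
clock: 5.6
eef_pos: [476.0, 27.0, 69.2]
tool_rot: [1.37, 1.569, 2.996]
force: [2.6, 4.5, -6.5]
width: 24.8
```

>>> {"method": "servo_tool", "body": {"rows": [{"dx": 0, "dy": 0, "dz": 0, "wx": 0, "wy": 0, "wz": 0, "fingers": 0.9}, {"dx": 0, "dy": 0, "dz": 0, "wx": 0, "wy": 0, "wz": 0, "fingers": 0.9}]}}

```text
clock: 5.85
eef_pos: [475.8, 26.9, 68.6]
tool_rot: [1.361, 1.569, 2.987]
force: [-0.1, 4.2, -1.5]
width: 24.0
```

Run:
```python
from h import *
plan([464.5,26.3,28.2],np.pi/2+.056,1)
```

```text
pos [475.8  26.9  68.6] R [[-0.002, -0.998, -0.055], [0.0, -0.055, 0.998], [-1.0, 0.002, 0.0]] t 5.85 w 24.0 F [-0.1  4.2 -1.5]
tot mm [40.4 11.3  0. ] deg [-0.1  0.  -0.1]
[0.0539, 0.015, -0.0, -0.011, 0.0037, -0.0172]
```

>>> {"method": "servo_tool", "body": {"rows": [{"dx": -0.0141, "dy": -0.0074, "dz": 0, "wx": 0, "wy": 0, "wz": 0, "fingers": 0.9}, {"dx": -0.0135, "dy": -0.0085, "dz": 0, "wx": 0, "wy": 0, "wz": 0, "fingers": 0.9}, {"dx": -0.0128, "dy": -0.0095, "dz": 0, "wx": 0, "wy": 0, "wz": 0, "fingers": 0.9}, {"dx": -0.012, "dy": -0.0105, "dz": 0, "wx": 0, "wy": 0, "wz": 0, "fingers": 0.9}]}}

```text
clock: 6.35
eef_pos: [500.5, 28.5, 107.1]
tool_rot: [1.502, 1.563, 3.128]
force: [-2.1, 6.3, -6.1]
width: 24.1
```

>>> {"method": "servo_tool", "body": {"rows": [{"dx": 0, "dy": 0, "dz": 0, "wx": 0, "wy": 0, "wz": 0, "fingers": 0.9}]}}

```text
clock: 6.48
eef_pos: [501.0, 28.6, 107.7]
tool_rot: [1.469, 1.565, 3.095]
force: [-2.7, 4.3, 0.1]
width: 24.2
```

>>> {"method": "servo_tool", "body": {"rows": [{"dx": -0.0111, "dy": -0.0114, "dz": 0, "wx": 0, "wy": 0, "wz": 0, "fingers": 0.9}, {"dx": -0.0101, "dy": -0.0123, "dz": 0, "wx": 0, "wy": 0, "wz": 0, "fingers": 0.9}, {"dx": -0.0091, "dy": -0.013, "dz": 0, "wx": 0, "wy": 0, "wz": 0, "fingers": 0.9}, {"dx": -0.0081, "dy": -0.0137, "dz": 0, "wx": 0, "wy": 0, "wz": 0, "fingers": 0.9}, {"dx": 0, "dy": 0, "dz": 0, "wx": 0, "wy": 0, "wz": 0, "fingers": 0.9}]}}

```text
clock: 7.1
eef_pos: [534.9, 30.8, 136.4]
tool_rot: [1.504, 1.557, 3.13]
force: [-10.1, 6.0, 12.5]
width: 24.3
```

>>> {"method": "servo_tool", "body": {"rows": [{"dx": -0.0069, "dy": -0.0143, "dz": 0, "wx": 0, "wy": 0, "wz": 0, "fingers": 0.9}, {"dx": -0.0058, "dy": -0.0148, "dz": 0, "wx": 0, "wy": 0, "wz": 0, "fingers": 0.9}, {"dx": -0.0046, "dy": -0.0153, "dz": 0, "wx": 0, "wy": 0, "wz": 0, "fingers": 0.9}, {"dx": -0.0033, "dy": -0.0156, "dz": 0, "wx": 0, "wy": 0, "wz": 0, "fingers": 0.9}, {"dx": 0, "dy": 0, "dz": 0, "wx": 0, "wy": 0, "wz": 0, "fingers": 0.9}]}}

```text
clock: 7.72
eef_pos: [585.4, 34.1, 154.4]
tool_rot: [0.79, 1.568, 2.415]
force: [-6.0, 6.5, 19.1]
width: 24.2
```

>>> {"method": "servo_tool", "body": {"rows": [{"dx": 0, "dy": 0, "dz": 0, "wx": 0, "wy": 0, "wz": 0, "fingers": 0.9}]}}

```text
clock: 7.85
eef_pos: [585.4, 34.1, 154.4]
tool_rot: [0.63, 1.568, 2.254]
force: [-4.5, 5.2, 18.1]
width: 24.0
```

Run:
```python
from h import *
plan([464.5,26.3,28.2],np.pi/2+.056,1)
cv2.imwrite('pics/s4.png',ctrl.get_image('scene')[:,:,::-1])
P=np.array([(464.5,47.2),(475.8,87.6),(501,126.7)])
s=ctrl.read_state(); P=np.vstack([P,[s['eef_pos'][0],s['eef_pos'][2]+19]])
from scipy.optimize import least_squares
for r in (149.3,):
    q=least_squares(lambda h:np.hypot(P[:,0]-h[0],P[:,1]-h[1])-r,[610,24]); print(q.x,q.fun, np.arctan2(P[:,1]-q.x[1],q.x[0]-P[:,0])-.067)
```

```text
pos [585.4  34.1 154.4] R [[-0.002, -0.999, -0.054], [0.002, -0.054, 0.999], [-1.0, 0.002, 0.002]] t 7.85 w 24.0 F [-4.5  5.2 18.1]
tot mm [126.2 121.1  -1. ] deg [-0.1  0.1 -0.1]
[0.1685, 0.1613, -0.002, -0.0185, 0.0203, -0.0147]
[612.1733532   26.68339554] [-0.20824871  0.06038351  0.24208648 -0.16049445] [0.07104865 0.35309787 0.6656192  1.32312809]
```

View pics/s4.png

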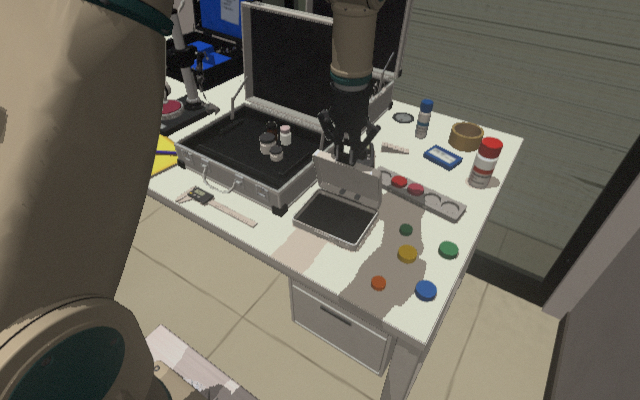

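>>> {"method": "servo_tool", "body": {"rows": [{"dx": -0.005, "dy": -0.0158, "dz": 0, "wx": 0, "wy": 0, "wz": 0, "fingers": 0.9}, {"dx": -0.0008, "dy": -0.008, "dz": 0, "wx": 0, "wy": 0, "wz": 0, "fingers": 0.9}, {"dx": 0, "dy": -0.008, "dz": 0, "wx": 0, "wy": 0, "wz": 0, "fingers": 0.9}, {"dx": 0, "dy": 0, "dz": 0, "wx": 0, "wy": 0, "wz": 0, "fingers": 0.9}]}}

```text
clock: 8.4
eef_pos: [608.4, 35.7, 156.6]
tool_rot: [1.061, 1.566, 2.687]
force: [-2.5, 5.6, 4.9]
width: 24.3
```

>>> {"method": "servo_tool", "body": {"rows": [{"dx": 0, "dy": -0.004, "dz": 0, "wx": 0, "wy": 0, "wz": 0, "fingers": 0.9}, {"dx": 0.0005, "dy": -0.004, "dz": 0, "wx": 0, "wy": 0, "wz": 0, "fingers": 0.9}, {"dx": 0, "dy": -0.004, "dz": 0, "wx": 0, "wy": 0, "wz": 0, "fingers": 0.9}, {"dx": 0.0003, "dy": 0, "dz": 0, "wx": 0, "wy": 0, "wz": 0, "fingers": 0.9}]}}

```text
clock: 8.9
eef_pos: [617.3, 36.2, 156.4]
tool_rot: [1.015, 1.566, 2.641]
force: [-3.7, 6.4, 8.1]
width: 24.5
```

```bash
cat > ph.py <<'E'
from h import *
s=ctrl.read_state(); p=s['eef_pos']; R=rotm(s); g=p-19*R[:,0]
d=g-np.array([612.2,35.4,26.7]); bx=d[0]*.9984+d[1]*.056
phi=np.arctan2(d[2],-bx); t=np.array([np.sin(phi),np.cos(phi)]) # dir of opening in (bx,z)
F=s['force']; fx=F[0]*.9984+F[1]*.056
print('t',s['clock'],'p',np.round(p,1),'r',round(np.hypot(bx,d[2]),1),'theta',round(phi-.067,3),'F',np.round(F,1),'Ftan(resist)',round(-(fx*t[0]+F[2]*t[1]),1),'Frad',round(-fx*np.cos(phi)+F[2]*np.sin(phi),1),'w',round(s['width'],1), 'torq', np.round(s['torque'],2))
E
python3 ph.py
```

```text
t 8.9 p [617.3  36.2 156.4] r 148.8 theta 1.539 F [-3.7  6.4  8.1] Ftan(resist) 3.7 Frad 8.0 w 24.5 torq [ 1.14  1.13 -0.22]
```

>>> {"method": "servo_tool", "body": {"rows": [{"dx": 0.0001, "dy": -0.0025, "dz": 0, "wx": 0, "wy": 0, "wz": 0, "fingers": 0.9}, {"dx": 0.0001, "dy": -0.0025, "dz": 0, "wx": 0, "wy": 0, "wz": 0, "fingers": 0.9}, {"dx": 0.0001, "dy": -0.0025, "dz": 0, "wx": 0, "wy": 0, "wz": 0, "fingers": 0.9}, {"dx": 0.0002, "dy": -0.0025, "dz": 0, "wx": 0, "wy": 0, "wz": 0, "fingers": 0.9}, {"dx": 0.0002, "dy": -0.0015, "dz": 0, "wx": 0, "wy": 0, "wz": 0, "fingers": 0.9}]}}

```text
clock: 9.52
eef_pos: [625.8, 36.8, 155.8]
tool_rot: [1.024, 1.566, 2.65]
force: [-3.8, 6.1, 7.2]
width: 23.9
```

```bash
python3 ph.py
```

```text
t 9.525 p [625.8  36.8 155.8] r 148.7 theta 1.597 F [-3.8  6.1  7.2] Ftan(resist) 4.1 Frad 6.9 w 23.9 torq [1.34 1.1  0.07]
```

>>> {"method": "servo_tool", "body": {"rows": [{"dx": 0.0002, "dy": -0.002, "dz": 0, "wx": 0, "wy": 0, "wz": 0, "fingers": 0.9}, {"dx": 0.0002, "dy": -0.002, "dz": 0, "wx": 0, "wy": 0, "wz": 0, "fingers": 0.9}, {"dx": 0.0002, "dy": -0.002, "dz": 0, "wx": 0, "wy": 0, "wz": 0, "fingers": 0.9}, {"dx": 0, "dy": 0, "dz": 0, "wx": 0, "wy": 0, "wz": 0, "fingers": 0.9}]}}

```text
clock: 10.02
eef_pos: [630.6, 37.1, 155.2]
tool_rot: [0.95, 1.566, 2.576]
force: [-3.4, 6.2, 5.3]
width: 24.2
```

```bash
python3 ph.py
```

```text
t 10.025 p [630.6  37.1 155.2] r 148.7 theta 1.629 F [-3.4  6.2  5.3] Ftan(resist) 3.7 Frad 4.8 w 24.2 torq [1.3  0.94 0.06]
```

>>> {"method": "servo_tool", "body": {"rows": [{"dx": 0.0002, "dy": -0.002, "dz": 0, "wx": 0, "wy": 0, "wz": 0, "fingers": 0.9}, {"dx": 0.0002, "dy": -0.002, "dz": 0, "wx": 0, "wy": 0, "wz": 0, "fingers": 0.9}, {"dx": 0, "dy": 0, "dz": 0, "wx": 0, "wy": 0, "wz": 0, "fingers": 0.9}]}}

```text
clock: 10.4
eef_pos: [633.5, 37.3, 155.0]
tool_rot: [0.965, 1.566, 2.591]
force: [-2.6, 5.6, 6.0]
width: 24.6
```

```bash
python3 ph.py
```

```text
t 10.4 p [633.5  37.3 155. ] r 148.8 theta 1.648 F [-2.6  5.6  6. ] Ftan(resist) 3.1 Frad 5.7 w 24.6 torq [1.3  0.94 0.06]
```

>>> {"method": "servo_tool", "body": {"rows": [{"dx": 0.0002, "dy": -0.002, "dz": 0, "wx": 0, "wy": 0, "wz": 0, "fingers": 0.9}, {"dx": 0.0003, "dy": -0.002, "dz": 0, "wx": 0, "wy": 0, "wz": 0, "fingers": 0.9}, {"dx": 0, "dy": 0, "dz": 0, "wx": 0, "wy": 0, "wz": 0, "fingers": 0.9}]}}

```text
clock: 10.78
eef_pos: [636.4, 37.4, 154.5]
tool_rot: [0.975, 1.566, 2.6]
force: [-3.7, 6.6, 5.6]
width: 24.3
```

```bash
python3 ph.py
```

```text
t 10.775 p [636.4  37.4 154.5] r 148.8 theta 1.668 F [-3.7  6.6  5.6] Ftan(resist) 4.2 Frad 5.0 w 24.3 torq [ 1.17  0.93 -0.21]
```

>>> {"method": "servo_tool", "body": {"rows": [{"dx": 0.0002, "dy": -0.002, "dz": 0, "wx": 0, "wy": 0, "wz": 0, "fingers": 0.9}, {"dx": 0.0003, "dy": -0.002, "dz": 0, "wx": 0, "wy": 0, "wz": 0, "fingers": 0.9}, {"dx": 0, "dy": 0, "dz": 0, "wx": 0, "wy": 0, "wz": 0, "fingers": 0.9}]}}

```text
clock: 11.15
eef_pos: [639.3, 37.7, 154.0]
tool_rot: [1.008, 1.566, 2.634]
force: [-3.4, 6.6, 5.6]
width: 24.1
```

```bash
python3 ph.py
```

```text
t 11.15 p [639.3  37.7 154. ] r 148.8 theta 1.688 F [-3.4  6.6  5.6] Ftan(resist) 4.0 Frad 4.9 w 24.1 torq [1.26 0.97 0.03]
```

>>> {"method": "servo_tool", "body": {"rows": [{"dx": 0.0003, "dy": -0.002, "dz": 0, "wx": 0, "wy": 0, "wz": 0, "fingers": 0.9}, {"dx": 0.0003, "dy": -0.002, "dz": 0, "wx": 0, "wy": 0, "wz": 0, "fingers": 0.9}, {"dx": 0, "dy": 0, "dz": 0, "wx": 0, "wy": 0, "wz": 0, "fingers": 0.9}]}}

```text
clock: 11.52
eef_pos: [642.2, 37.8, 153.5]
tool_rot: [1.018, 1.565, 2.643]
force: [-2.2, 5.9, 5.0]
width: 23.9
```

```bash
python3 ph.py
```

```text
t 11.525 p [642.2  37.8 153.5] r 148.9 theta 1.708 F [-2.2  5.9  5. ] Ftan(resist) 2.8 Frad 4.5 w 23.9 torq [ 1.2   1.   -0.09]
```

>>> {"method": "servo_tool", "body": {"rows": [{"dx": 0.0003, "dy": -0.002, "dz": 0, "wx": 0, "wy": 0, "wz": 0, "fingers": 0.9}, {"dx": 0.0003, "dy": -0.002, "dz": 0, "wx": 0, "wy": 0, "wz": 0, "fingers": 0.9}, {"dx": 0, "dy": 0, "dz": 0, "wx": 0, "wy": 0, "wz": 0, "fingers": 0.9}]}}

```text
clock: 11.9
eef_pos: [645.1, 38.1, 153.0]
tool_rot: [1.032, 1.565, 2.658]
force: [-2.6, 6.9, 3.7]
width: 23.9
```

```bash
python3 ph.py
```

```text
t 11.9 p [645.1  38.1 153. ] r 149.0 theta 1.728 F [-2.6  6.9  3.7] Ftan(resist) 3.0 Frad 3.2 w 23.9 torq [1.33 0.97 0.01]
```

>>> {"method": "servo_tool", "body": {"rows": [{"dx": 0.0004, "dy": -0.002, "dz": 0, "wx": 0, "wy": 0, "wz": 0, "fingers": 0.9}, {"dx": 0.0004, "dy": -0.002, "dz": 0, "wx": 0, "wy": 0, "wz": 0, "fingers": 0.9}, {"dx": 0, "dy": 0, "dz": 0, "wx": 0, "wy": 0, "wz": 0, "fingers": 0.9}]}}

```text
clock: 12.28
eef_pos: [647.5, 38.2, 152.4]
tool_rot: [1.123, 1.564, 2.749]
force: [-4.8, 7.2, 5.3]
width: 24.2
```

```bash
python3 ph.py
```

```text
t 12.275 p [647.5  38.2 152.4] r 149.0 theta 1.745 F [-4.8  7.2  5.3] Ftan(resist) 5.6 Frad 4.1 w 24.2 torq [ 1.15  1.28 -0.09]
```

>>> {"method": "servo_tool", "body": {"rows": [{"dx": 0.0004, "dy": -0.002, "dz": 0, "wx": 0, "wy": 0, "wz": 0, "fingers": 0.9}, {"dx": 0.0004, "dy": -0.002, "dz": 0, "wx": 0, "wy": 0, "wz": 0, "fingers": 0.9}, {"dx": 0, "dy": 0, "dz": 0, "wx": 0, "wy": 0, "wz": 0, "fingers": 0.9}]}}

```text
clock: 12.65
eef_pos: [649.5, 38.4, 151.9]
tool_rot: [1.23, 1.562, 2.856]
force: [-7.0, 6.1, 8.8]
width: 24.2
```

```bash
python3 ph.py
```

```text
t 12.65 p [649.5  38.4 151.9] r 149.0 theta 1.759 F [-7.   6.1  8.8] Ftan(resist) 8.6 Frad 6.8 w 24.2 torq [1.26 1.79 0.01]
```

Contact came at a lid angle of about 1.738. The pad now takes about 7 N by both force rise and deflection. I'll add half a millimetre and hold.

>>> {"method": "servo_tool", "body": {"rows": [{"dx": 0.0001, "dy": -0.0008, "dz": 0, "wx": 0, "wy": 0, "wz": 0, "fingers": 0.9}, {"dx": 0, "dy": 0, "dz": 0, "wx": 0, "wy": 0, "wz": 0, "fingers": 0.9}, {"dx": 0, "dy": 0, "dz": 0, "wx": 0, "wy": 0, "wz": 0, "fingers": 0.9}, {"dx": 0, "dy": 0, "dz": 0, "wx": 0, "wy": 0, "wz": 0, "fingers": 0.9}, {"dx": 0, "dy": 0, "dz": 0, "wx": 0, "wy": 0, "wz": 0, "fingers": 0.9}]}}

```text
clock: 13.28
eef_pos: [649.7, 38.4, 151.9]
tool_rot: [1.257, 1.562, 2.883]
force: [-8.1, 6.4, 9.9]
width: 24.1
```

```bash
python3 ph.py
```

```text
t 13.275 p [649.7  38.4 151.9] r 149.1 theta 1.76 F [-8.1  6.4  9.9] Ftan(resist) 10.0 Frad 7.6 w 24.1 torq [ 1.21  2.07 -0.  ]
```

>>> {"method": "servo_tool", "body": {"rows": [{"dx": 0, "dy": 0, "dz": 0, "wx": 0, "wy": 0, "wz": 0, "fingers": 0.9}, {"dx": 0, "dy": 0, "dz": 0, "wx": 0, "wy": 0, "wz": 0, "fingers": 0.9}, {"dx": 0, "dy": 0, "dz": 0, "wx": 0, "wy": 0, "wz": 0, "fingers": 0.9}, {"dx": 0, "dy": 0, "dz": 0, "wx": 0, "wy": 0, "wz": 0, "fingers": 0.9}, {"dx": 0, "dy": 0, "dz": 0, "wx": 0, "wy": 0, "wz": 0, "fingers": 0.9}]}}

```text
clock: 13.9
eef_pos: [649.6, 38.4, 151.8]
tool_rot: [1.263, 1.561, 2.889]
force: [-8.0, 5.8, 10.5]
width: 24.4
```

```bash
python3 ph.py; python3 -c "
from h import *
print(ctrl.read_state()['qpos'])
cv2.imwrite('pics/s5.png',ctrl.get_image('scene')[:,:,::-1]);cv2.imwrite('pics/w5.png',ctrl.get_image('wrist')[:,:,::-1])"
```

```text
t 13.9 p [649.6  38.4 151.8] r 149.0 theta 1.76 F [-8.   5.8 10.5] Ftan(resist) 10.1 Frad 8.2 w 24.4 torq [ 1.21  2.05 -0.02]
[-0.0963375   0.7197485  -0.00688224  1.58104547  0.00171329  0.84960652
  1.52345297]
```

View pics/s5.png

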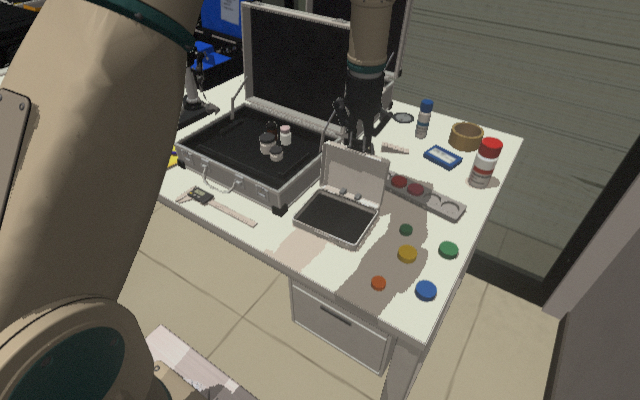

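View pics/w5.png

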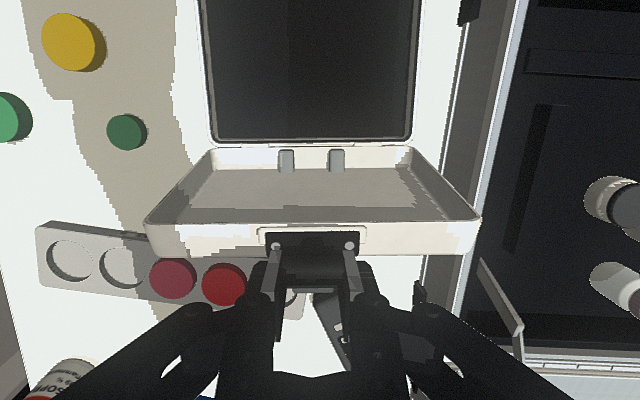

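The pad has been pressed at about 8–9 N for 1.3 s. Now I'll release and lift straight off.

>>> {"method": "servo_tool", "body": {"rows": [{"dx": 0, "dy": 0, "dz": 0, "wx": 0, "wy": 0, "wz": 0, "fingers": 0.5}, {"dx": 0, "dy": 0, "dz": 0, "wx": 0, "wy": 0, "wz": 0, "fingers": 0.2}, {"dx": 0, "dy": 0, "dz": 0, "wx": 0, "wy": 0, "wz": 0, "fingers": 0}, {"dx": 0, "dy": 0, "dz": 0, "wx": 0, "wy": 0, "wz": 0, "fingers": 0}]}}

```text
clock: 14.5
eef_pos: [653.5, 35.7, 151.2]
tool_rot: [1.915, 1.569, -2.743]
force: [0.5, 0.4, 0.1]
width: 85.2
```

>>> {"method": "servo_tool", "body": {"rows": [{"dx": -0.03, "dy": 0, "dz": 0, "wx": 0, "wy": 0, "wz": 0, "fingers": 0}, {"dx": -0.05, "dy": 0, "dz": 0, "wx": 0, "wy": 0, "wz": 0, "fingers": 0}, {"dx": -0.05, "dy": 0, "dz": 0, "wx": 0, "wy": 0, "wz": 0, "fingers": 0}]}}

```text
clock: 14.88
eef_pos: [653.4, 36.0, 249.6]
tool_rot: [1.704, 1.569, -2.954]
force: [1.7, -0.3, 0.0]
width: 85.2
```

```bash
python3 ph.py; python3 -c "
from h import *
i=ctrl.camera_info('wrist'); 
for z in (0,16): print(proj(i,[601,-222,z]))
cv2.imwrite('pics/w6.png',ctrl.get_image('wrist')[:,:,::-1])
plan([601,-222,200],np.pi/2+.056,4)"
```

```text
t 14.875 p [653.4  36.  249.6] r 245.3 theta 1.672 F [ 1.7 -0.3  0. ] Ftan(resist) -1.6 Frad 0.3 w 85.2 torq [ 0.02 -0.06  0.09]
[ 83.81199724 102.7738457 ]
[ 74.2307899  103.27513007]
pos [656.5  36.2 255.5] R [[0.008, -0.999, -0.054], [0.001, -0.054, 0.999], [-1.0, -0.008, 0.0]] t 14.925 w 85.7 F [ 1.6 -0.1  2.8]
tot mm [  55.5   69.8 -254.7] deg [-0.1  0.   0.4]
[0.0183, 0.0233, -0.0849, -0.0044, 0.0002, 0.0184]
[0.0184, 0.0233, -0.0849, -0.0044, 0.0002, 0.0184]
[0.0184, 0.0233, -0.0849, -0.0044, 0.0002, 0.0184]
[0.0185, 0.0233, -0.0849, -0.0044, 0.0002, 0.0184]
```

View pics/w6.png

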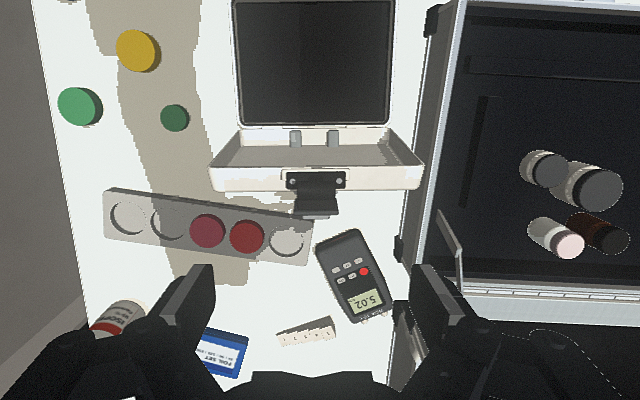

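>>> {"method": "servo_tool", "body": {"rows": [{"dx": 0.01, "dy": 0.0175, "dz": -0.068, "wx": 0, "wy": 0, "wz": 0, "fingers": 0}, {"dx": 0.015, "dy": 0.0175, "dz": -0.068, "wx": 0, "wy": 0, "wz": 0, "fingers": 0}, {"dx": 0.02, "dy": 0.0175, "dz": -0.068, "wx": 0, "wy": 0, "wz": 0, "fingers": 0}, {"dx": 0.015, "dy": 0.0175, "dz": -0.068, "wx": 0, "wy": 0, "wz": 0, "fingers": 0}, {"dx": 0.015, "dy": 0.0175, "dz": -0.066, "wx": 0, "wy": 0, "wz": 0, "fingers": 0}]}}

```text
clock: 15.55
eef_pos: [601.3, -222.4, 192.2]
tool_rot: [1.859, 1.57, -2.799]
force: [0.0, -0.5, -0.3]
width: 85.4
```

>>> {"method": "servo_tool", "body": {"rows": [{"dx": 0, "dy": 0, "dz": 0, "wx": 0, "wy": 0, "wz": 0, "fingers": 0}, {"dx": 0, "dy": 0, "dz": 0, "wx": 0, "wy": 0, "wz": 0, "fingers": 0}, {"dx": 0, "dy": 0, "dz": 0, "wx": 0, "wy": 0, "wz": 0, "fingers": 0}]}}

```text
clock: 15.92
eef_pos: [602.6, -218.4, 192.9]
tool_rot: [0.331, 1.57, 1.96]
force: [-1.3, 0.5, -0.0]
width: 85.3
```

```bash
cat > g.py <<'E'
from h import *
import sys
s=ctrl.read_state(); i=ctrl.camera_info('wrist'); im=ctrl.get_image('wrist')
cv2.imwrite(f'pics/{sys.argv[1]}.png',im[:,:,::-1])
print('pos',s['eef_pos'],'proj',proj(i,[602,-222,16]))
r=ctrl.silhouettes('green_block','wrist')
for x in r[:5]: print(x['conf'],np.round(x['extent'],1),onz(i,x['extent'][:2],10), 'colour',im[x['region']].mean(0).round())
hsv=cv2.cvtColor(im,cv2.COLOR_RGB2HSV); m=cv2.inRange(hsv,(60,90,30),(95,255,255))
n,l,st,c=cv2.connectedComponentsWithStats(m)
for k in range(1,n):
    if st[k,4]>150: print('hsv',st[k],c[k].round(1),onz(i,c[k],10).round(1))
E
python3 g.py w7
```

```text
pos [ 602.63792205 -218.36590512  192.90662891] proj [307.5444807  175.03793893]
0.91 [420.8  13.7  38.9  27.4] [ 455.6111241  -132.33915026   10.        ] colour [185. 107.  48.]
0.87 [409.6 186.6  31.6  31.2] [ 609.50044575 -119.26036144   10.        ] colour [ 82. 129.  95.]
0.85 [385.5 117.8  44.   40.7] [ 544.0988116  -151.75964264   10.        ] colour [203. 182.  58.]
0.65 [309.6 177.2  41.2  39.6] [ 605.55662278 -219.83465905   10.        ] colour [ 73. 117.  84.]
0.57 [563.5 256.5 151.9 109.7] [677.4238178   57.17333472  10.        ] colour [133. 132. 128.]
hsv [ 289  158   40   39 1169] [308.7 176.9] [ 605.3 -220.7   10. ]
hsv [396 175  29  27 590] [409.8 188.3] [ 611.3 -118.8   10. ]
```

View pics/w7.png

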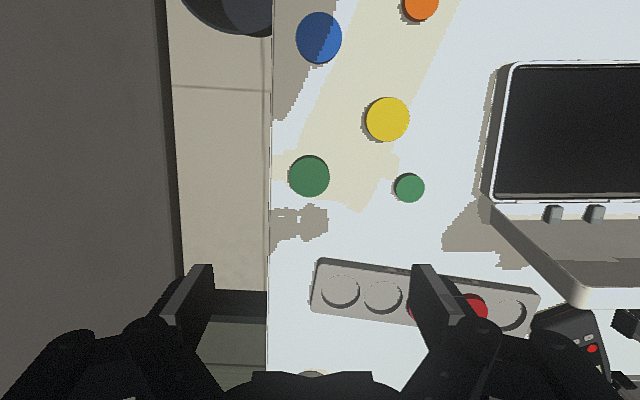

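The candidates are the large green at (309,177), 40 px wide, and a small green at (410,188), 29 px wide. The yellow is at (387,119), the blue at (319,37) and the orange at (420,5). The larger green at (309,177) is the one meant. I'll lower over it and confirm in a crop.

>>> {"method": "servo_tool", "body": {"rows": [{"dx": 0.04, "dy": -0.001, "dz": -0.001, "wx": 0, "wy": 0, "wz": 0, "fingers": 0}, {"dx": 0.045, "dy": -0.001, "dz": -0.001, "wx": 0, "wy": 0, "wz": 0, "fingers": 0}, {"dx": 0.045, "dy": -0.001, "dz": -0.001, "wx": 0, "wy": 0, "wz": 0, "fingers": 0}, {"dx": 0, "dy": 0, "dz": 0, "wx": 0, "wy": 0, "wz": 0, "fingers": 0}, {"dx": 0, "dy": 0, "dz": 0, "wx": 0, "wy": 0, "wz": 0, "fingers": 0}]}}

```text
clock: 16.65
eef_pos: [605.1, -222.3, 96.4]
tool_rot: [-2.354, 1.57, -0.728]
force: [1.1, 0.2, 0.8]
width: 85.8
```

```bash
python3 g.py w8; python3 -c "
import cv2
a=cv2.imread('pics/w8.png')[80:280,190:450]
cv2.imwrite('pics/w8c.png',cv2.resize(a,None,fx=3,fy=3,interpolation=cv2.INTER_CUBIC))"
```

```text
pos [ 605.09493107 -222.28946522   96.40188855] proj [311.93296469 204.77663756]
0.89 [450.8 218.1  45.9  43.2] [ 608.63130148 -120.54767501   10.        ] colour [ 71. 113.  83.]
0.81 [423.2 126.5  66.5  59.6] [ 544.84788766 -150.88493739   10.        ] colour [181. 164.  48.]
0.61 [313.9 205.6  57.5  57.6] [ 604.59168147 -220.44478543   10.        ] colour [ 62. 101.  71.]
hsv [ 286  181   56   52 2236] [314.1 206.3] [ 605.1 -220.3   10. ]
hsv [ 434  204   39   36 1102] [453.  221.8] [ 611.4 -118.4   10. ]
```

View pics/w8c.png

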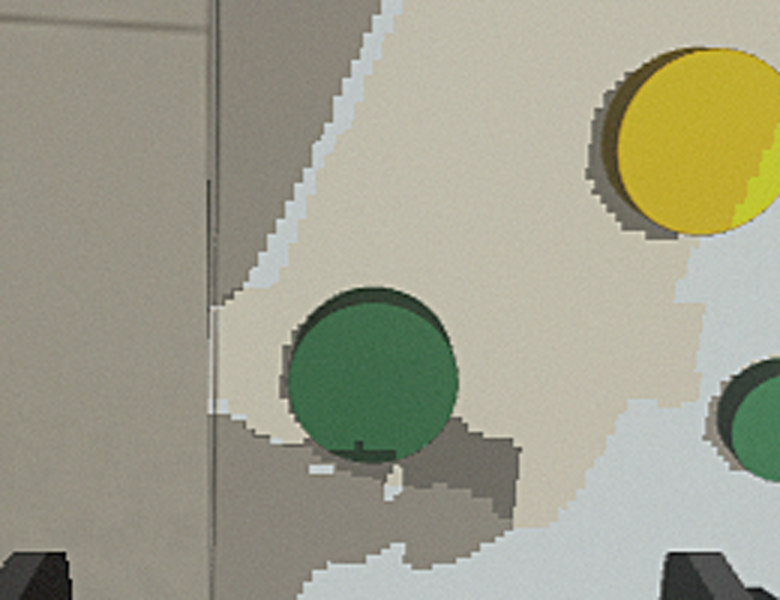

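>>> {"method": "servo_tool", "body": {"rows": [{"dx": 0.05, "dy": 0.0012, "dz": 0.0023, "wx": 0, "wy": 0, "wz": 0, "fingers": 0}, {"dx": 0.045, "dy": 0, "dz": 0, "wx": 0, "wy": 0, "wz": 0, "fingers": 0}, {"dx": 0.028, "dy": 0, "dz": 0, "wx": 0, "wy": 0, "wz": 0, "fingers": 0}, {"dx": 0, "dy": 0, "dz": 0, "wx": 0, "wy": 0, "wz": 0, "fingers": 0.1}, {"dx": 0, "dy": 0, "dz": 0, "wx": 0, "wy": 0, "wz": 0, "fingers": 0.2}]}}

```text
clock: 17.38
eef_pos: [604.0, -221.3, 4.3]
tool_rot: [-2.307, 1.569, -0.681]
force: [-0.3, -0.0, -0.2]
width: 68.2
```

```bash
python3 g.py w9
```

```text
pos [ 604.04310602 -221.33968612    4.28441336] proj [309.43326583 274.48722446]
0.91 [492.7 151.3 119.1 101.6] [ 544.50482135 -150.21768762   10.        ] colour [196. 177.  41.]
0.69 [313.9 271.8  90.1  92.6] [ 604.02232437 -219.88724608   10.        ] colour [51. 81. 57.]
hsv [ 269  238   88   79 3430] [309.6 269.7] [ 603.  -221.9   10. ]
hsv [ 498  271   63   53 2461] [529.6 296.3] [ 611.4 -117.7   10. ]
```

View pics/w9.png

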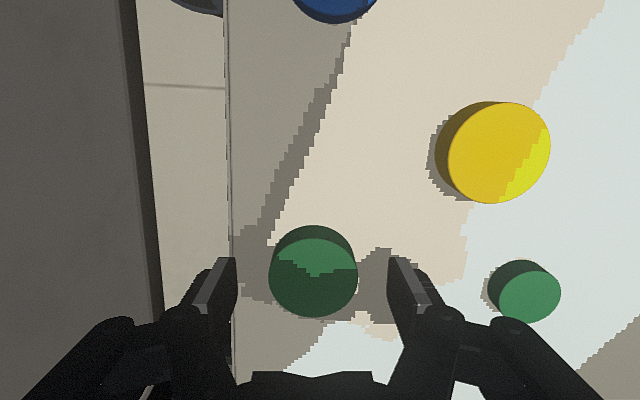

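>>> {"method": "servo_tool", "body": {"rows": [{"dx": 0, "dy": 0, "dz": 0, "wx": 0, "wy": 0, "wz": 0, "fingers": 0.4}, {"dx": 0, "dy": 0, "dz": 0, "wx": 0, "wy": 0, "wz": 0, "fingers": 0.6}, {"dx": 0, "dy": 0, "dz": 0, "wx": 0, "wy": 0, "wz": 0, "fingers": 0.8}, {"dx": 0, "dy": 0, "dz": 0, "wx": 0, "wy": 0, "wz": 0, "fingers": 0.8}]}}

```text
clock: 17.98
eef_pos: [603.5, -221.2, 4.1]
tool_rot: [-3.101, 1.57, -1.476]
force: [-1.3, -0.3, 6.5]
width: 37.4
```

>>> {"method": "servo_tool", "body": {"rows": [{"dx": -0.01, "dy": 0, "dz": 0, "wx": 0, "wy": 0, "wz": 0, "fingers": 0.8}, {"dx": -0.03, "dy": 0, "dz": 0, "wx": 0, "wy": 0, "wz": 0, "fingers": 0.8}, {"dx": 0, "dy": 0, "dz": 0, "wx": 0, "wy": 0, "wz": 0, "fingers": 0.8}]}}

```text
clock: 18.35
eef_pos: [604.4, -221.4, 34.7]
tool_rot: [-2.112, 1.568, -0.487]
force: [0.6, 0.8, -0.5]
width: 37.3
```

```bash
python3 g.py w10; python3 -c "
from h import *
plan([540,31,130],np.pi/2+.056,5)"
```

```text
pos [ 604.43206416 -221.42226991   34.69386804] proj [310.15014874 243.71319208]
0.91 [313.2 273.4  89.3  92.7] [ 623.09379073 -219.20150692   10.        ] colour [49. 77. 56.]
0.86 [460.4 141.6  92.9  85.6] [ 545.42443788 -150.77815573   10.        ] colour [194. 175.  46.]
0.77 [491.  260.   59.4  52.3] [ 609.20443638 -121.34551626   10.        ] colour [ 72. 118.  85.]
hsv [ 269  240   85   78 3802] [308.4 274. ] [ 623.6 -221.9   10. ]
hsv [ 470  242   53   45 1841] [496.  264.1] [ 611.6 -118.    10. ]
pos [ 602.9 -220.9   32.9] R [[-0.001, -0.999, -0.055], [-0.0, -0.055, 0.999], [-1.0, 0.001, -0.0]] t 18.45 w 37.4 F [0.3 0.8 0.1]
tot mm [-97.1  48.7 255. ] deg [-0.1 -0.  -0.1]
[-0.0259, 0.0131, 0.068, -0.0025, -0.0001, -0.0021]
[-0.0259, 0.0131, 0.068, -0.0025, -0.0001, -0.0021]
[-0.0259, 0.0131, 0.068, -0.0025, -0.0001, -0.0021]
[-0.0259, 0.013, 0.068, -0.0025, -0.0001, -0.0021]
[-0.0259, 0.013, 0.068, -0.0025, -0.0001, -0.0021]
```

View pics/w10.png

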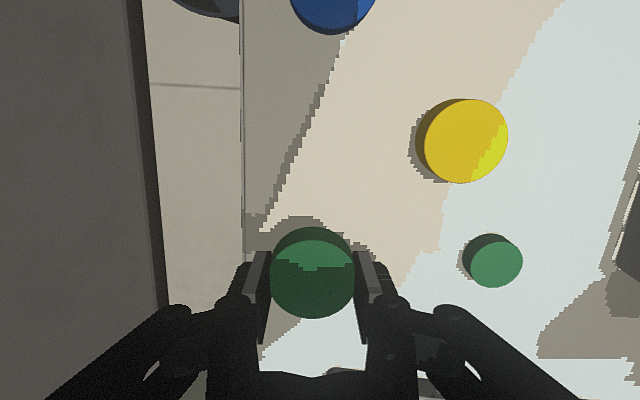

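>>> {"method": "servo_tool", "body": {"rows": [{"dx": -0.03, "dy": 0.02, "dz": 0.03, "wx": 0, "wy": 0, "wz": 0, "fingers": 0.8}, {"dx": -0.04, "dy": 0.025, "dz": 0.05, "wx": 0, "wy": 0, "wz": 0, "fingers": 0.8}, {"dx": -0.03, "dy": 0.015, "dz": 0.055, "wx": 0, "wy": 0, "wz": 0, "fingers": 0.8}, {"dx": -0.01, "dy": 0.004, "dz": 0.055, "wx": 0, "wy": 0, "wz": 0, "fingers": 0.8}, {"dx": 0, "dy": 0, "dz": 0.055, "wx": 0, "wy": 0, "wz": 0, "fingers": 0.8}]}}

```text
clock: 19.08
eef_pos: [544.7, -38.8, 115.6]
tool_rot: [1.537, 1.57, -3.121]
force: [1.1, 0.1, -1.3]
width: 37.4
```

>>> {"method": "servo_tool", "body": {"rows": [{"dx": 0, "dy": 0, "dz": 0.05, "wx": 0, "wy": 0, "wz": 0, "fingers": 0.8}, {"dx": 0, "dy": 0, "dz": 0.035, "wx": 0, "wy": 0, "wz": 0, "fingers": 0.8}, {"dx": 0, "dy": 0, "dz": 0.01, "wx": 0, "wy": 0, "wz": 0, "fingers": 0.8}, {"dx": 0, "dy": 0, "dz": 0, "wx": 0, "wy": 0, "wz": 0, "fingers": 0.8}, {"dx": 0, "dy": 0, "dz": 0, "wx": 0, "wy": 0, "wz": 0, "fingers": 0.8}]}}

```text
clock: 19.7
eef_pos: [541.2, 29.2, 115.3]
tool_rot: [2.143, 1.569, -2.517]
force: [0.6, -0.5, 1.1]
width: 37.5
```

```bash
python3 g.py w11; python3 -c "
from h import *
plan([541,31,25],np.pi/2+.056,1)"
```

```text
pos [541.19331355  29.24813274 115.27856709] proj [ -6.18843748 257.162849  ]
0.89 [313.1 274.1  88.7  90.8] [607.18876295  34.09302266  10.        ] colour [43. 85. 57.]
0.83 [80.7 52.2 53.7 47. ] [ 445.62474204 -132.32010219   10.        ] colour [166.  89.  43.]
0.61 [ 76.5 189.9  66.3  54.7] [ 543.90132007 -150.99568984   10.        ] colour [165. 141.  52.]
0.58 [131.2 266.8  41.3  34.9] [ 608.39067336 -116.53662002   10.        ] colour [67. 97. 73.]
hsv [ 269  226   87   93 6423] [311.7 272.5] [605.8  32.9  10. ]
hsv [111 267  34  19 165] [131.2 276.8] [ 617.9 -117.6   10. ]
pos [541.3  29.5 115.4] R [[-0.001, -0.999, -0.052], [-0.001, -0.052, 0.999], [-1.0, 0.001, -0.001]] t 19.8 w 37.2 F [ 0.7 -0.1 -0.1]
tot mm [90.4  0.2  1.5] deg [-0.2 -0.  -0.1]
[0.1205, 0.0001, 0.0021, -0.0357, -0.0065, -0.0127]
```

View pics/w11.png

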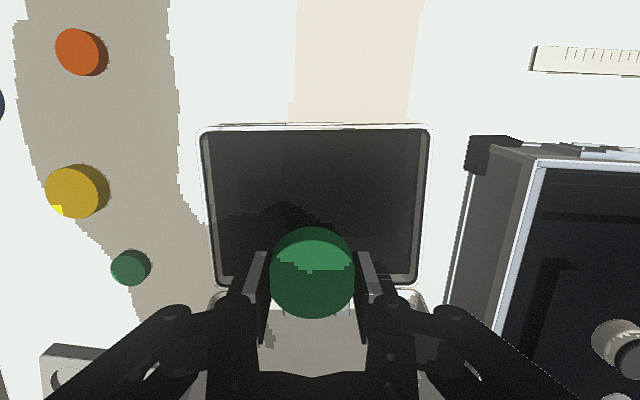

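```bash
python3 -c "
from h import *
i=ctrl.camera_info('wrist')
for p in ((205,135),(425,131),(412,285),(219,289)): print(p,onz(i,p,24).round(1))"
```

```text
(205, 135) [495.1 -46.1  24. ]
(425, 131) [484.4 104.4  24. ]
(412, 285) [604.8 112.9  24. ]
(219, 289) [616.6 -40.4  24. ]
```

>>> {"method": "servo_tool", "body": {"rows": [{"dx": 0.04, "dy": -0.004, "dz": 0.002, "wx": 0, "wy": 0, "wz": 0, "fingers": 0.8}, {"dx": 0.045, "dy": 0, "dz": 0, "wx": 0, "wy": 0, "wz": 0, "fingers": 0.8}, {"dx": 0.025, "dy": 0, "dz": 0, "wx": 0, "wy": 0, "wz": 0, "fingers": 0.8}, {"dx": 0.012, "dy": 0, "dz": 0, "wx": 0, "wy": 0, "wz": 0, "fingers": 0.8}, {"dx": 0, "dy": 0, "dz": 0, "wx": 0, "wy": 0, "wz": 0, "fingers": 0.8}]}}

```text
clock: 20.42
eef_pos: [543.9, 32.2, 23.7]
tool_rot: [1.675, 1.569, -2.983]
force: [-0.3, -0.1, -1.0]
width: 37.4
```

```bash
python3 -c "
from h import *
plan([545,31,16],np.pi/2+.056,1)"
```

```text
pos [543.9  32.2  23.7] R [[-0.002, -0.999, -0.054], [-0.0, -0.054, 0.999], [-1.0, 0.002, -0.0]] t 20.425 w 37.4 F [-0.3 -0.1 -1. ]
tot mm [ 7.7 -1.  -1.3] deg [-0.1 -0.  -0.1]
[0.0103, -0.0014, -0.0017, -0.0208, -0.0018, -0.0175]
```

>>> {"method": "servo_tool", "body": {"rows": [{"dx": 0.003, "dy": 0, "dz": 0, "wx": 0, "wy": 0, "wz": 0, "fingers": 0.8}, {"dx": 0.003, "dy": 0, "dz": 0, "wx": 0, "wy": 0, "wz": 0, "fingers": 0.8}, {"dx": 0.0015, "dy": 0, "dz": 0, "wx": 0, "wy": 0, "wz": 0, "fingers": 0.8}, {"dx": 0, "dy": 0, "dz": 0, "wx": 0, "wy": 0, "wz": 0, "fingers": 0.8}]}}

```text
clock: 20.92
eef_pos: [544.1, 32.8, 18.5]
tool_rot: [1.527, 1.57, -3.131]
force: [0.1, -0.3, -1.7]
width: 37.8
```

>>> {"method": "servo_tool", "body": {"rows": [{"dx": 0.0015, "dy": 0, "dz": 0, "wx": 0, "wy": 0, "wz": 0, "fingers": 0.8}, {"dx": 0, "dy": 0, "dz": 0, "wx": 0, "wy": 0, "wz": 0, "fingers": 0.8}]}}

```text
clock: 21.18
eef_pos: [543.9, 32.8, 17.2]
tool_rot: [1.573, 1.569, -3.085]
force: [0.9, 0.1, -0.5]
width: 37.0
```

>>> {"method": "servo_tool", "body": {"rows": [{"dx": 0.0012, "dy": 0, "dz": 0, "wx": 0, "wy": 0, "wz": 0, "fingers": 0.8}, {"dx": 0, "dy": 0, "dz": 0, "wx": 0, "wy": 0, "wz": 0, "fingers": 0.8}]}}

```text
clock: 21.42
eef_pos: [544.1, 32.8, 16.6]
tool_rot: [1.568, 1.57, -3.09]
force: [-1.0, -0.3, 3.4]
width: 37.3
```

>>> {"method": "servo_tool", "body": {"rows": [{"dx": 0.001, "dy": 0, "dz": 0, "wx": 0, "wy": 0, "wz": 0, "fingers": 0.8}, {"dx": 0, "dy": 0, "dz": 0, "wx": 0, "wy": 0, "wz": 0, "fingers": 0.8}]}}

```text
clock: 21.68
eef_pos: [544.0, 32.8, 16.5]
tool_rot: [1.489, 1.57, 3.115]
force: [-1.5, -0.4, 10.6]
width: 37.4
```

The block touched the floor at a TCP height of 16.6, as predicted, and Fz rose to 10.6. I'll release gently and lift.

>>> {"method": "servo_tool", "body": {"rows": [{"dx": -0.0008, "dy": 0, "dz": 0, "wx": 0, "wy": 0, "wz": 0, "fingers": 0.5}, {"dx": 0, "dy": 0, "dz": 0, "wx": 0, "wy": 0, "wz": 0, "fingers": 0.4}, {"dx": 0, "dy": 0, "dz": 0, "wx": 0, "wy": 0, "wz": 0, "fingers": 0.3}, {"dx": 0, "dy": 0, "dz": 0, "wx": 0, "wy": 0, "wz": 0, "fingers": 0.3}]}}

```text
clock: 22.18
eef_pos: [543.9, 32.7, 16.0]
tool_rot: [1.569, 1.569, -3.089]
force: [0.3, -0.5, 0.4]
width: 59.8
```

>>> {"method": "servo_tool", "body": {"rows": [{"dx": -0.015, "dy": 0, "dz": 0, "wx": 0, "wy": 0, "wz": 0, "fingers": 0.3}, {"dx": -0.04, "dy": 0.01, "dz": 0, "wx": 0, "wy": 0, "wz": 0, "fingers": 0.3}, {"dx": -0.06, "dy": 0.04, "dz": 0, "wx": 0, "wy": 0, "wz": 0, "fingers": 0.3}, {"dx": -0.06, "dy": 0.06, "dz": 0, "wx": 0, "wy": 0, "wz": 0, "fingers": 0.3}, {"dx": 0, "dy": 0, "dz": 0, "wx": 0, "wy": 0, "wz": 0, "fingers": 0.3}]}}

```text
clock: 22.8
eef_pos: [461.1, 28.1, 150.0]
tool_rot: [-1.387, 1.569, 0.239]
force: [0.7, -0.0, -0.9]
width: 59.7
```

```bash
python3 g.py w12; python3 -c "
from h import *
print(ctrl.read_state()['width'])
for n in('top','scene'): cv2.imwrite(f'pics/{n}12.png',ctrl.get_image(n)[:,:,::-1])
a=cv2.imread('pics/scene12.png')[130:310,280:480]
cv2.imwrite('pics/s12c.png',cv2.resize(a,None,fx=3.3,fy=3.3,interpolation=cv2.INTER_CUBIC))"
```

```text
pos [461.07078961  28.14178872 149.96359622] proj [ 46.00671164 313.64743358]
0.83 [314.  278.8  44.2  48.2] [552.94860496  35.69682971  10.        ] colour [ 62. 124.  81.]
0.74 [115.2 259.9  50.6  41.7] [ 542.99632287 -151.26806976   10.        ] colour [184. 177.  51.]
0.66 [122.8 158.3  42.1  38.7] [ 445.66278707 -132.62085267   10.        ] colour [157.  88.  47.]
0.54 [160.7 313.8  25.2  19.9] [ 600.73002655 -113.80249113   10.        ] colour [47. 71. 52.]
hsv [ 290  255   45   46 1617] [312.  278.5] [552.7  33.8  10. ]
59.831864611903626
```

View pics/w12.png

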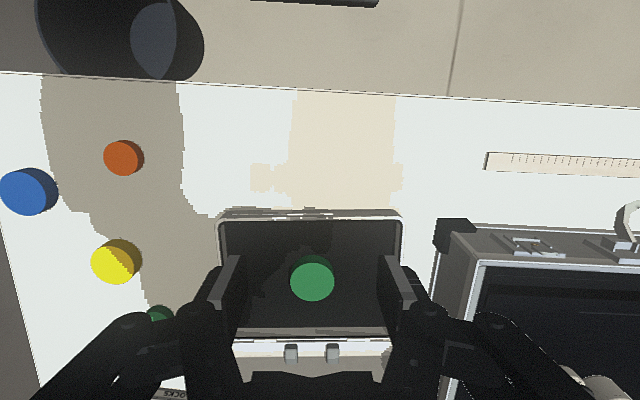

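View pics/s12c.png

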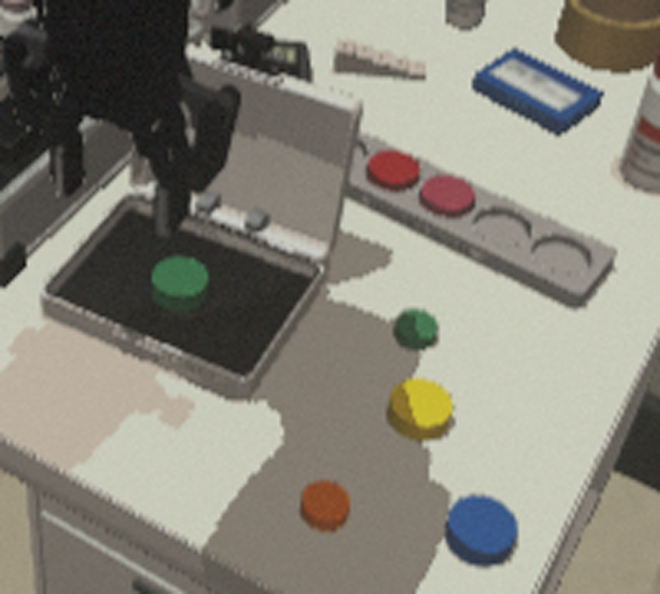

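Run:
```python
import cv2,numpy as np
from fit import lidpt
from h import *
i=ctrl.camera_info('scene')
for th in (1.70,1.735,1.745,1.76): print(th,[proj(i,lidpt((547,32,.056,th),(-63,-82.5,z))).round(1).tolist() for z in (25,46)])
a=cv2.imread('pics/s5.png')[135:225,310:410];b=cv2.imread('pics/scene12.png')[135:225,310:410]
cv2.imwrite('pics/cmp.png',cv2.resize(np.hstack([a,b]),None,fx=4,fy=4,interpolation=cv2.INTER_CUBIC))
ga,gb=[cv2.cvtColor(x[20:75,50:85],cv2.COLOR_BGR2GRAY).astype(np.float32) for x in(a,b)]
print(cv2.phaseCorrelate(cv2.Laplacian(ga,cv2.CV_32F),cv2.Laplacian(gb,cv2.CV_32F)))
```

```text
1.7 [[388.1, 162.7], [391.7, 158.8]]
1.735 [[388.9, 161.9], [392.3, 158.3]]
1.745 [[389.1, 161.7], [392.5, 158.2]]
1.76 [[389.4, 161.4], [392.8, 158.0]]
((0.04712377446507077, 0.04749905994314574), 0.7958817115536443)
```

View pics/cmp.png

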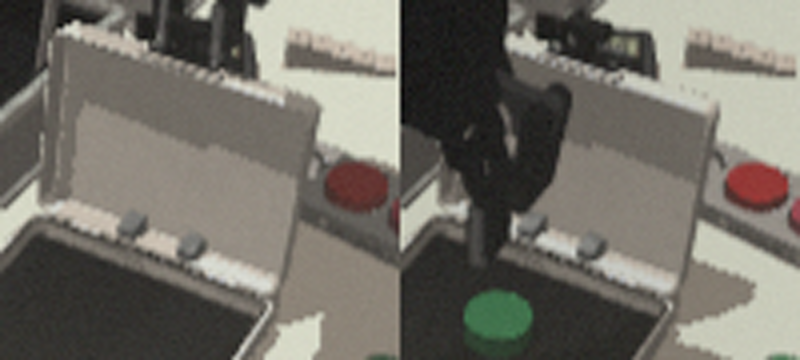

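The side-by-side shows the lid corner at (389,161) in both pictures, a shift of about 0.05 px, so it still stands where it was pressed. The green block lies flat near the middle of the floor. I'm handing in.

```bash
python3 -c "
from cell import ctrl
print(ctrl.finish_job())"
```

```text
the job is handed in; nothing more can be done
None
```

The job is handed in at about 23 s of the 72 s allowed. The lid is resting against the pad, and the green block is flat on the floor of the box.

**Lid:** I opened it by the pull and felt the pad at a lid angle of about 1.74 rad. I pressed it at about 8–9 N for roughly 1.3 s. That figure is worked out from the rise in wrist force and the pad's give, not measured at the pad.

**Lid after release:** I opened the fingers and lifted straight off. Comparing pictures from the press and from the end, the lid corner moved less than 0.1 px. I could not read the pad's contact force directly.

**Green block:** I took the larger of the two green discs. I lowered it onto the box floor until I felt the contact, at the height I expected, and only then released it. The last wrist and scene pictures show it flat near the middle of the box.

**Other items:** The blue block stands where it was, and the visible end of the caliper looks unmoved. Neither was touched.

**Measurements that disagreed:** The first camera fit put the lid at almost 0 rad, while the wrist views gave about 0.1 rad. The arc of the lid put the hinge 2–3 mm off the camera fit. I corrected for both during the move.

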